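Put away a polished specimen and lay out the polishing bench

ROBOT

A 6-joint arm with a two-finger parallel gripper is mounted at the origin on the work surface. World frame = base frame: x ahead of the robot, y to its left, z up, the work surface at z = 0. Lengths are in mm, angles in rad, forces in N, time in s.
With the tool pointing down it reaches from about 300 to 825 mm from the base axis. Payload 5.4 kg.
Tool frame: the origin (TCP) lies on the mounting face of the last link; the fingertips stand 190 mm ahead of it and the grasp point (between the pads) lies 171 mm ahead of it; z points along the fingers, x is the direction in which the jaws open and shut, and the axes are right-handed (so a half turn about z gives the same grasp; the last joint's range is limited). The gripper opens to 92 mm and grips with 3 to 60 N. Pads are 20 mm wide; open, the fingers measure 128 mm over their backs; the gripper's body (75 mm by 189 mm) begins 69 mm behind the grasp point.
Start: joints at [0.948, 0.158, 1.597, -0, 1.386, -0.21], TCP at [230.684, 526.68, 404.701] pointing down, gripper open.
Joint ranges: [-2.91, 2.91], [-0.94, 2.29], [0.18, 2.7], [-1.29, 4.43], [0.17, 2.64], [-3, 3]. Speed limits (rad/s): [2.57, 2.57, 3.14, 3.14, 3.14, 3.14].

INTERFACE

Orientations are given as a unit quaternion [w, x, y, z].
In Python, from bench import bot gives the robot as it stands.
- The arm moves only by the tool apply_moves, never from a script. Its argument "plan" is a list of rows, each an object of numbers: "wx", "wy", "wz": the turn, a rotation vector about the world's x, y, z in degrees; "dx", "dy", "dz": the shift along the world's x, y, z in m; "gripper": the closure, from 0 (fully open) to 1 (shut). A call has 1 to 10 rows; each row shifts and turns the commanded pose from where the row before left it; what a row does not reach is not made up. A row lasts 1/12 s, in which the tool goes at most 41.7 mm and 7.16 degrees, less where a joint would pass 70% of its speed; a pose out of reach is approached as far as the arm can. A call is refused whole if a number of a shift passes 0.0417 or a number of a turn 7.16, either way. A call with a gripper value outside its range is refused whole. The fingers move at their own pace and stop on an object; the grip force is fixed at half the most. Time passes only in rows, so rows that do not move let the fingers close. It gives the time, the measured TCP pose, the force and the opening at its end, in the units of the state.
- bot.get_state(): the state, without advancing time (a new reading comes with each control period).
- bot.get_image(name): name is "side" or "top"; returns a dict with "pixels" (420x560x3 uint8, red, green, blue), "mtx" (3x3 intrinsics, pixels), "k1" (the pictures are not rectified: a ray, as slopes to the right and down, at radius r is drawn at 1 + k1 r^2 times it, then the intrinsics apply), "extrinsics" (4x4, takes a point from camera to world coordinates). Camera axes: x right, y down, z forward; pixel columns grow to the right and rows downward; lengths in mm; the calibration is good to about 2 mm. A picture is of the moment at which its call begins. There is no depth.
- bot.finish_job(): hands the job in, once; it reports no verdict.
The state is a dict: "time_s": time; "joints": joint angles; "joint_vel": joint speeds; "joint_torque": joint torques, N m; "ee_pos": TCP position; "tcp_rot": TCP orientation; "force": force on the tool from outside, world axes, zero at the start; "moment": the same for the moment, N m; "finger_gap": finger opening in mm.
Only numpy, scipy, OpenCV 4.12 (cv2) and the standard library are available. Lean on these libraries where they do the work, as an engineer would, in place of code of your own. Each camera call takes 0.05 s, during which the arm holds its last target.

TASK

Put the black specimen mount, polished face up, into the hinged case and shut its lid fully. Slip the wide steel ring over the spindle of the holder so that it lies flat on the holder's base, then the narrow ring over the spindle on top of the wide one, and stand the white bottle upright just left of the case as seen from the robot: level with the middle of the case's left side and about 2 cm clear of it. Do not disturb the beaker or the jar.

Things in the scene. Friction and masses are not known exactly. Their poses are not given: they have to be found in the camera images.
- holder: Fixed dark steel specimen-weight holder: round base 64 mm across and 20 mm high, with a thin upright spindle 10 mm across in its middle whose tip is 80 mm above the bench. Origin: centre of its underside, on the bench; z up.
- case: Fixed grey plastic box with a hinged lid, open-topped below the lid: 120 mm deep (its x), 110 mm wide (its y), 40 mm high without lid; walls and floor 5 mm thick. Origin: centre of its underside, on the bench; x points away from the robot towards the hinge (turned by up to 0.25 rad), y to the left, z up. The lid is hinged along the top of the far (+x) wall.
- lid_handle (a point): Grip point in the head of the small black knob on the lid: on the lid's middle line, 35 mm above its top face, 90 mm from the hinge towards the robot. Lid 8 mm thick; hinge line along the case's y at case x = +60, z = 40.5 mm. Knob round: head 28 mm across, 29 to 43 mm above the lid, on a 12 mm stem; gripped across y it can turn between the pads.
- lid (a joint): Opening angle of the case's lid, rad: 0 shut, 1.9 fully open. The hinge is stiff: the lid stays at any angle where it is left. It may start slightly ajar (up to 0.2).
- wide_ring: Dark steel weight ring, 62 mm across, 18 mm high, with a 26 mm hole right through. Lies flat, loose, about 0.3 kg. Origin: centre of its underside, on the hole's axis; z up.
- narrow_ring: Dark steel weight ring, 46 mm across, 18 mm high, with a 26 mm hole right through. Lies flat, loose, about 0.15 kg. Origin: centre of its underside, on the hole's axis; z up.
- specimen: Black resin disc 30 mm across and 22 mm high with a bright metal rectangle in its top, the polished face. Loose, about 40 g. Origin: centre of its underside; z up through the polished face.
- bottle: White plastic bottle, 42 mm across and 90 mm high with a narrower black cap; its straight side reaches from the bench to at least 50 mm. Stands loose, about 130 g. Origin: centre of its underside; z up.
- beaker: Bystander: open steel beaker, 68 mm across, 85 mm high, standing at the far right. Leave alone. Origin: centre of its underside.
- jar: Bystander: squat amber jar with a dark lid, 60 mm across, 50 mm high, standing at the far side of the bench. Leave alone. Origin: centre of its underside.
There are look-alikes about, which are no part of the job. What is shaped like the wide_ring but green is not meant.

How it is judged (in metres and radians):
At the end, for the whole second after the job is handed in: Specimen face up on the case floor, lid under 0.06 rad. Wide ring flat on the holder base, narrow ring on it, both centred on the spindle within 12 mm. Bottle upright on the bench, 2 to 35 mm clear of the case's left wall, within 30 mm of its middle. All released and at rest (x of specimen in the frame of case between -0.055 and 0.055 m and y of specimen in the frame of case between -0.05 and 0.05 m and z of specimen in the frame of case between 0 and 0.012 m and angle between specimen's own z axis and vertical below 0.2 rad and value of joint lid below 0.06 rad and linear speed of each of specimen, wide_ring, narrow_ring, bottle below 0.03 m/s and horizontal distance between each of wide_ring, narrow_ring and holder below 0.012 m and z of wide_ring in the frame of holder between 0.015 and 0.025 m and z of narrow_ring in the frame of wide_ring between 0.014 and 0.022 m and angle between the z axis of each of wide_ring, narrow_ring and the z axis of holder, either way round below 0.1 rad and x of bottle in the frame of case between -0.03 and 0.03 m and y of bottle in the frame of case between 0.078 and 0.111 m and z of bottle in the frame of case below 0.008 m and angle between bottle's own z axis and vertical below 0.12 rad); the robot touches nothing.
It fails at once if the beaker is pushed more than 25 mm (distance of beaker from where it was at the start of the episode above 0.025 m).
It fails at once if the jar is pushed more than 25 mm (distance of jar from where it was at the start of the episode above 0.025 m).
It also fails if it takes over 109 s, if anything falls off the work surface, if the arm or the gripper's body presses on something with over 40 N, if the wrist force passes 120 N, or if a joint passes its speed limit or range.

## Working session

There is one attempt and no reset: what is moved stays moved. The work goes in short steps, Python scripts to look and compute and a tool call to move; the robot and the scene stay as the last step left them, time stands still between calls to the robot, and variables do not carry over. Pictures are saved under pics/ and viewed, and the job is handed in when it is done.

Besides the shell and the picture viewer there is one more tool, called after "Call:" as name(argument=value, ...) on one line, values as JSON. apply_moves: Moves the arm, as the interface text tells. Its arguments: {"type":"object","properties":{"plan":{"type":"array"}},"required":["plan"]}

```bash
ls; mkdir -p pics; cat > h.py <<'E'
import cv2,numpy as np
from bench import bot
def ray(im,u,v):
    K=im["mtx"];E=np.array(im["extrinsics"]);k=im["k1"]
    d=np.array([(u-K[0][2])/K[0][0],(v-K[1][2])/K[1][1]])
    s=d.copy()
    for _ in range(30): s=d/(1+k*(s@s))
    D=E[:3,:3]@np.array([s[0],s[1],1.]);return E[:3,3],D
def onz(im,u,v,z):
    o,D=ray(im,u,v);return (o+D*(z-o[2])/D[2]).round(1)
def proj(im,p):
    K=im["mtx"];E=np.array(im["extrinsics"]);k=im["k1"]
    c=E[:3,:3].T@(np.array(p,float)-E[:3,3]);s=c[:2]/c[2];s=s*(1+k*(s@s))
    return np.array([K[0][0]*s[0]+K[0][2],K[1][1]*s[1]+K[1][2]]).round(1)
def snap(n,tag):
    im=bot.get_image(n);np.save(f"pics/{tag}.npy",im,allow_pickle=True)
    cv2.imwrite(f"pics/{tag}.png",cv2.cvtColor(np.array(im["pixels"]),cv2.COLOR_RGB2BGR));return im
def load(tag): return np.load(f"pics/{tag}.npy",allow_pickle=True).item()
def crop(tag,x0,y0,x1,y1,f,out):
    p=cv2.imread(f"pics/{tag}.png")[y0:y1,x0:x1];cv2.imwrite(f"pics/{out}.png",cv2.resize(p,None,fx=f,fy=f,interpolation=cv2.INTER_CUBIC))
E
python3 - <<'E'
from h import *
for n in("side","top"):
    im=snap(n,n+"0");print(n,im["mtx"],im["k1"],np.array(im["extrinsics"]).round(3))
print(bot.get_state())
E
```

```text
pics
side [[391.7749434    0.         280.90987318]
 [  0.         391.7749434  214.18131051]
 [  0.           0.           1.        ]] 0.008484782225392099 [[-8.41000e-01 -4.31000e-01  3.26000e-01  2.75114e+02]
 [-5.40000e-01  6.54000e-01 -5.29000e-01  4.01483e+02]
 [ 1.40000e-02 -6.21000e-01 -7.83000e-01  7.72230e+02]
 [ 0.00000e+00  0.00000e+00  0.00000e+00  1.00000e+00]]
top [[403.84604752   0.         280.57763611]
 [  0.         403.84604752 206.8403323 ]
 [  0.           0.           1.        ]] -0.08711536663835366 [[ 1.900000e-02 -9.910000e-01  1.290000e-01  4.440190e+02]
 [-1.000000e+00 -2.100000e-02 -1.000000e-02 -7.980000e+01]
 [ 1.200000e-02 -1.290000e-01 -9.920000e-01  1.147787e+03]
 [ 0.000000e+00  0.000000e+00  0.000000e+00  1.000000e+00]]
{'time_s': 0.1, 'joints': array([ 9.47875283e-01,  1.58982574e-01,  1.59808583e+00, -3.71549186e-05,
        1.38621376e+00, -2.10112412e-01]), 'joint_vel': array([-2.72060313e-04, -1.62604556e-03, -1.37826090e-03,  9.40183239e-04,
        4.20620510e-05, -1.32526469e-04]), 'joint_torque': array([-2.96797598e-04, -3.86505067e+01, -3.22959280e+01,  7.02122762e-02,
        3.39610584e-02, -6.84254701e-05]), 'ee_pos': array([230.56238618, 526.47845061, 403.82930672]), 'tcp_rot': array([ 3.21627645e-04,  8.37011449e-01,  5.47184722e-01, -7.81349899e-04]), 'force': array([0.51102387, 0.35448363, 0.20762493]), 'moment': array([ 0.00869507,  0.01576274, -0.00464099]), 'finger_gap': 91.94902512972165}
```

View pics/side0.png

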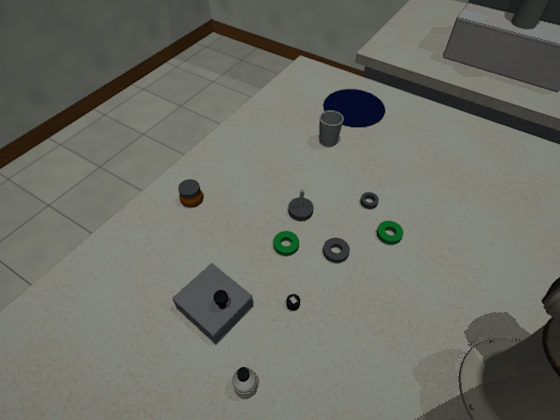

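View pics/top0.png

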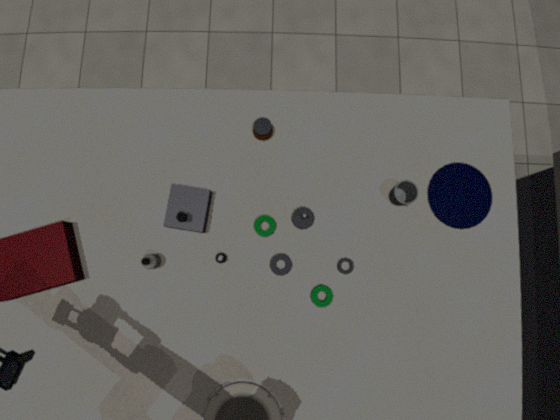

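Candidates: the grey ring at side (336,250) / top (281,264) fits wide_ring. The green rings at side (286,243) and (390,232) are look-alikes. The small grey ring at side (369,200) fits narrow_ring, and the black disc with a bright face at side (293,302) fits specimen. I'll confirm these in an enlarged crop.

```bash
python3 - <<'E'
from h import *
crop("side0",160,170,420,400,3,"c1")
crop("top0",130,170,370,320,3.3,"c2")
E
```

```text
(no output)
```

View pics/c1.png

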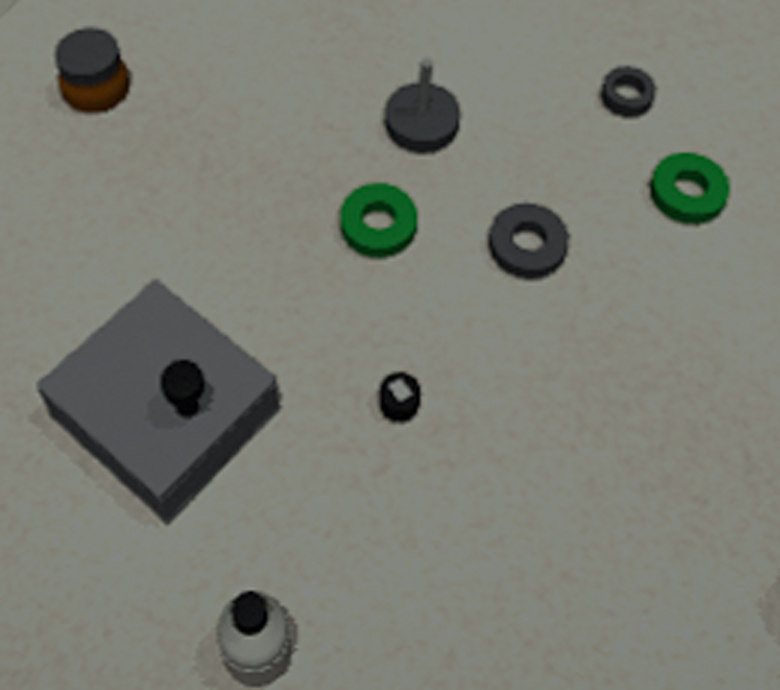

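View pics/c2.png

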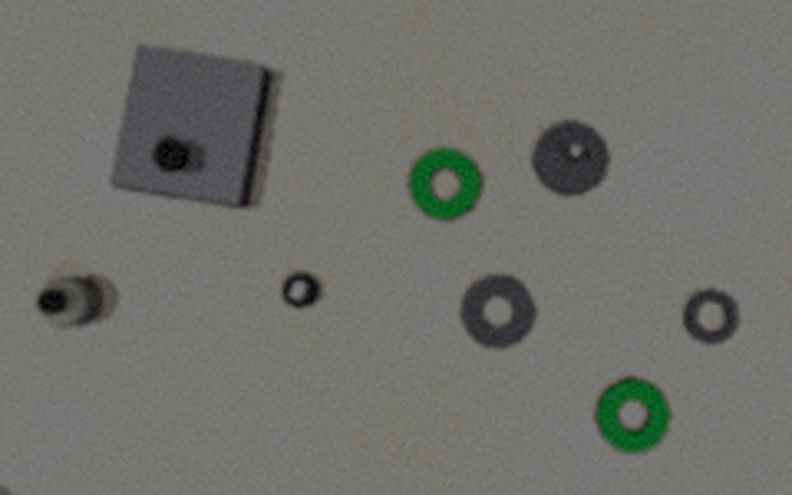

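The crops confirm it: wide ring grey at side (336,250), narrow ring at (369,200), specimen bright face up at (293,302). Next I'll measure positions.

```bash
python3 - <<'E'
from h import *
def cents(tag,boxes):
    im=load(tag);g=cv2.GaussianBlur(np.array(im["pixels"]),(3,3),0).astype(int)
    for name,(cx,cy,r),z in boxes:
        b=g[cy-r:cy+r+1,cx-r:cx+r+1]
        bg=np.median(b[[0,-1]].reshape(-1,3),0)
        m=(b.sum(2)<bg.sum()*0.72).astype(np.uint8)
        n,l,s,c=cv2.connectedComponentsWithStats(m)
        i=1+np.argmax(s[1:,4])
        cs,_=cv2.findContours((l==i).astype(np.uint8),cv2.RETR_EXTERNAL,cv2.CHAIN_APPROX_NONE)
        h=cv2.convexHull(cs[0]);M=cv2.moments(cs[0]);u,v=M["m10"]/M["m00"]+cx-r,M["m01"]/M["m00"]+cy-r
        x,y,w,hh=cv2.boundingRect(cs[0])
        print(tag,name,round(u,1),round(v,1),"bbox",x+cx-r,y+cy-r,w,hh,"->",onz(im,u,v,z))
cents("top0",[("wide",(281,264,18),12),("narrow",(345,266,14),12),("spec",(221,258,10),15),("holder",(303,218,17),13)])
cents("side0",[("wide",(336,250,18),9),("narrow",(369,200,13),9),("spec",(293,302,12),11)])
t=load("top0");s=load("side0")
# crop scale conversions
f=lambda x,y:(130+(x+.5)/3.3-.5,170+(y+.5)/3.3-.5)
k=lambda x,y:(160+(x+.5)/3-.5,170+(y+.5)/3-.5)
print("spindle tip",onz(t,*f(576,149),80),onz(s,*k(427,62),80))
for n,p in dict(A=(139,46),B=(268,67),C=(246,206),D=(113,185)).items(): print("lid top",n,onz(t,*f(*p),48.5))
for n,p in dict(A=(277,379),B=(155,280),C=(39,383),D=(164,498)).items(): print("lid side",n,onz(s,*k(*p),48.5))
print("knob top",onz(t,*f(173,152),91),onz(s,*k(183,375),91))
print("cap",onz(t,*f(51,299),90),onz(s,*k(250,600),90))
print("jar",onz(t,262,125,50),"beaker",onz(s,331,117,85),onz(t,404,192,85))
print("holder base top side",onz(s,*k(422,112),20))
for p in((0,300),(0,240),(65,222),(80,280)): print("red",onz(t,*p,0),onz(t,*p,100))
E
```

```text
top0 wide 280.4 263.9 bbox 270 253 22 23 -> [431.1 -93.7  12. ]
top0 narrow 345.0 265.4 bbox 337 258 17 16 -> [ 429.8 -274.4   12. ]
top0 spec 220.9 257.4 bbox 215 252 13 12 -> [445.4  72.6  15. ]
top0 holder 302.4 217.6 bbox 291 207 24 22 -> [ 561.9 -153.3   13. ]
side0 wide 335.6 250.2 bbox 322 238 28 26 -> [429.2 -93.9   9. ]
side0 narrow 368.8 200.5 bbox 359 192 20 18 -> [ 428.7 -275.9    9. ]
side0 spec 292.8 302.0 bbox 286 294 15 17 -> [443.7  72.3  11. ]
spindle tip [ 562.6 -153.6   80. ] [ 560.6 -154.3   80. ]
lid top A [645.5 212.6  48.5]
lid top B [629.8 102.8  48.5]
lid top C [513.1 116.3  48.5]
lid top D [528.  228.   48.5]
lid side A [511.4 122.3  48.5]
lid side B [628.9 106.7  48.5]
lid side C [643.  211.5  48.5]
lid side D [523.4 227.9  48.5]
knob top [552.2 169.1  91. ] [549. 169.  91.]
cap [433.1 261.4  90. ] [431.8 257.5  90. ]
jar [818.5 -33.6  50. ] beaker [ 631.7 -431.3   85. ] [ 629.4 -422.6   85. ]
holder base top side [ 560.3 -152.4   20. ]
red [303.2 718.7   0. ] [315.4 649.1 100. ]
red [477.2 734.    0. ] [474.3 663.1 100. ]
red [535.5 535.2   0. ] [527.5 481.6 100. ]
red [370.5 477.4   0. ] [376.9 428.8 100. ]
```

```bash
python3 - <<'E'
from h import *
t=load("top0");s=load("side0")
E=np.array(s["extrinsics"]);print("sidecam in top",proj(t,E[:3,3]))
f=lambda x,y:(130+(x+.5)/3.3-.5,170+(y+.5)/3.3-.5)
k=lambda x,y:(160+(x+.5)/3-.5,170+(y+.5)/3-.5)
# expected shut geometry, projected back
th=-0.13;c=np.array([578,166,0]);X=np.array([np.cos(th),np.sin(th),0]);Y=np.array([-X[1],X[0],0]);Z=np.array([0,0,1])
def kn(a,along,h):
    # point at distance along from hinge, h above underside of lid
    return c+X*(60-along*np.cos(a)+h*np.sin(a))+Z*(40.5+along*np.sin(a)+h*np.cos(a))
print("seen knob top",f(173,152),"side",k(183,375))
for a in(0,.05,.1,.15,.2): print(a,kn(a,90,51).round(),proj(t,kn(a,90,47)),proj(s,kn(a,90,51)),[ (proj(s,kn(a,120,8)+e*55*Y)) for e in(-1,1)])
print("seen near corners side",k(277,379),k(164,498))
E
```

```text
sidecam in top [-173.3  397.8]
seen knob top (182.07575757575756, 215.71212121212122) side (220.66666666666666, 294.6666666666667)
0 [548. 170.  92.] [182.  217.3] [220.6 295.1] [array([252.9, 294.8]), array([213.3, 335.2])]
0.05 [551. 170.  96.] [181.8 216.2] [219.4 293.2] [array([252.5, 293.3]), array([212.7, 333.8])]
0.1 [554. 169. 100.] [181.6 215.1] [218.1 291.2] [array([252.1, 291.7]), array([212. , 332.3])]
0.15 [557. 169. 104.] [181.4 213.8] [216.7 289.2] [array([251.6, 289.9]), array([211.2, 330.7])]
0.2 [560. 168. 108.] [181.3 212.5] [215.2 287.2] [array([250.9, 288.1]), array([210.2, 329. ])]
seen near corners side (252.0, 296.0) (214.33333333333334, 335.66666666666663)
```

Call:
apply_moves(plan=[{"dx": 0.02, "dy": -0.03, "wz": 4}, {"dx": 0.024, "dy": -0.029, "wz": 4}, {"dx": 0.026, "dy": -0.029, "wz": 4}, {"dx": 0.026, "dy": -0.029, "wz": 4}, {"dx": 0.026, "dy": -0.029}, {"dx": 0.026, "dy": -0.029}, {"dx": 0.026, "dy": -0.029}, {"dx": 0.026, "dy": -0.029}, {"dx": 0.026, "dy": -0.029}, {"dx": 0.026, "dy": -0.029}])

```text
schema error: expected keys wx, wy, wz, dx, dy, dz, gripper
```

Call:
apply_moves(plan=[{"dx": 0.02, "dy": -0.03, "dz": 0, "wx": 0, "wy": 0, "wz": 4, "gripper": 0}, {"dx": 0.024, "dy": -0.029, "dz": 0, "wx": 0, "wy": 0, "wz": 4, "gripper": 0}, {"dx": 0.026, "dy": -0.029, "dz": 0, "wx": 0, "wy": 0, "wz": 4, "gripper": 0}, {"dx": 0.026, "dy": -0.029, "dz": 0, "wx": 0, "wy": 0, "wz": 4, "gripper": 0}, {"dx": 0.026, "dy": -0.029, "dz": 0, "wx": 0, "wy": 0, "wz": 0, "gripper": 0}, {"dx": 0.026, "dy": -0.029, "dz": 0, "wx": 0, "wy": 0, "wz": 0, "gripper": 0}, {"dx": 0.026, "dy": -0.029, "dz": 0, "wx": 0, "wy": 0, "wz": 0, "gripper": 0}, {"dx": 0.026, "dy": -0.029, "dz": 0, "wx": 0, "wy": 0, "wz": 0, "gripper": 0}, {"dx": 0.026, "dy": -0.029, "dz": 0, "wx": 0, "wy": 0, "wz": 0, "gripper": 0}, {"dx": 0.026, "dy": -0.029, "dz": 0, "wx": 0, "wy": 0, "wz": 0, "gripper": 0}])

```text
time_s: 0.93
ee_pos: [483.5, 233.9, 404.3]
tcp_rot: [-0.0, 0.753, 0.658, -0.0]
force: [-0.5, 0.8, -0.5]
finger_gap: 91.8
```

Call:
apply_moves(plan=[{"dx": 0.026, "dy": -0.026, "dz": 0, "wx": 0, "wy": 0, "wz": 0, "gripper": 0}, {"dx": 0.026, "dy": -0.026, "dz": 0, "wx": 0, "wy": 0, "wz": 0, "gripper": 0}, {"dx": 0.013, "dy": -0.012, "dz": -0.02, "wx": 0, "wy": 0, "wz": 0, "gripper": 0}, {"dx": 0, "dy": 0, "dz": -0.03, "wx": 0, "wy": 0, "wz": 0, "gripper": 0}, {"dx": 0, "dy": 0, "dz": -0.03, "wx": 0, "wy": 0, "wz": 0, "gripper": 0}, {"dx": 0, "dy": 0, "dz": -0.03, "wx": 0, "wy": 0, "wz": 0, "gripper": 0}, {"dx": 0, "dy": 0, "dz": -0.025, "wx": 0, "wy": 0, "wz": 0, "gripper": 0}, {"dx": 0, "dy": 0, "dz": -0.013, "wx": 0, "wy": 0, "wz": 0, "gripper": 0}, {"dx": 0, "dy": 0, "dz": 0, "wx": 0, "wy": 0, "wz": 0, "gripper": 0.5}, {"dx": 0, "dy": 0, "dz": 0, "wx": 0, "wy": 0, "wz": 0, "gripper": 0.8}])

```text
time_s: 1.77
ee_pos: [547.7, 171.7, 256.8]
tcp_rot: [-0.0, 0.753, 0.658, -0.0]
force: [0.5, 0.2, 0.3]
finger_gap: 80.6
```

Call:
apply_moves(plan=[{"dx": 0, "dy": 0, "dz": 0, "wx": 0, "wy": 0, "wz": 0, "gripper": 0.8}, {"dx": 0, "dy": 0, "dz": 0, "wx": 0, "wy": 0, "wz": 0, "gripper": 0.8}, {"dx": 0, "dy": 0, "dz": 0, "wx": 0, "wy": 0, "wz": 0, "gripper": 0.8}, {"dx": 0, "dy": 0, "dz": 0, "wx": 0, "wy": 0, "wz": 0, "gripper": 0.8}])

```text
time_s: 2.1
ee_pos: [548.1, 171.8, 258.0]
tcp_rot: [0.001, 0.753, 0.658, 0.001]
force: [0.2, 1.2, -0.2]
finger_gap: 54.2
```

Call:
apply_moves(plan=[{"dx": 0, "dy": 0, "dz": 0, "wx": 0, "wy": 0, "wz": 0, "gripper": 0.9}, {"dx": 0, "dy": 0, "dz": 0, "wx": 0, "wy": 0, "wz": 0, "gripper": 0.9}, {"dx": 0, "dy": 0, "dz": 0, "wx": 0, "wy": 0, "wz": 0, "gripper": 0.9}, {"dx": 0, "dy": 0, "dz": 0, "wx": 0, "wy": 0, "wz": 0, "gripper": 0.9}, {"dx": 0, "dy": 0, "dz": 0, "wx": 0, "wy": 0, "wz": 0, "gripper": 0.9}])

```text
time_s: 2.52
ee_pos: [547.6, 171.3, 256.6]
tcp_rot: [0.0, 0.753, 0.658, -0.001]
force: [-1.3, -2.7, 1.5]
finger_gap: 26.3
```

Call:
apply_moves(plan=[{"dx": 0.0073, "dy": -0.001, "dz": 0.0129, "wx": 0, "wy": 0, "wz": 0, "gripper": 0.9}, {"dx": 0.0092, "dy": -0.0012, "dz": 0.0117, "wx": 0, "wy": 0, "wz": 0, "gripper": 0.9}, {"dx": 0.0108, "dy": -0.0014, "dz": 0.0102, "wx": 0, "wy": 0, "wz": 0, "gripper": 0.9}, {"dx": 0.0123, "dy": -0.0016, "dz": 0.0085, "wx": 0, "wy": 0, "wz": 0, "gripper": 0.9}])

```text
time_s: 2.85
ee_pos: [586.7, 166.1, 299.4]
tcp_rot: [-0.001, 0.753, 0.658, -0.002]
force: [-1.8, -3.2, -3.5]
finger_gap: 26.6
```

```bash
python3 - <<'E'
from h import *
im=snap("side","side1");crop("side1",150,190,400,380,3,"c3")
E
```

```text
(no output)
```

View pics/c3.png

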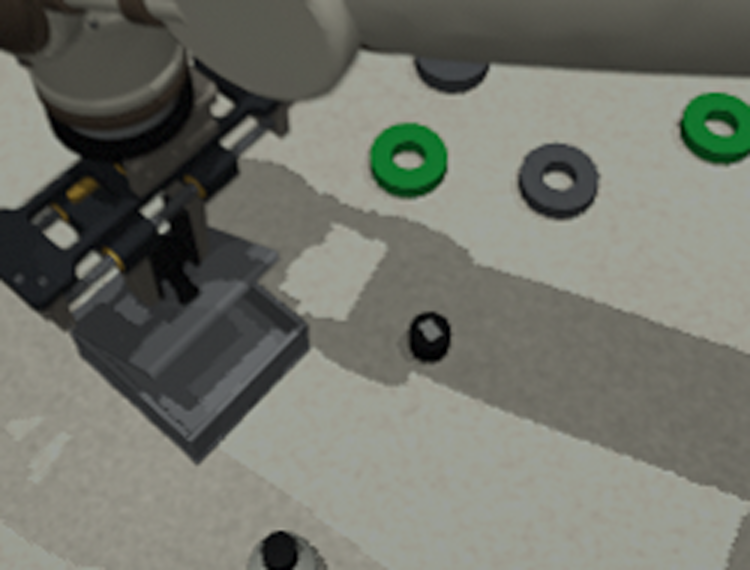

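The lid is lifting with the knob, about 0.6 rad open, and the interior is visible around crop (200,360). I'll continue the arc.

Call:
apply_moves(plan=[{"dx": 0.0133, "dy": -0.0017, "dz": 0.0065, "wx": 0, "wy": 0, "wz": 0, "gripper": 0.9}, {"dx": 0.0142, "dy": -0.0018, "dz": 0.0044, "wx": 0, "wy": 0, "wz": 0, "gripper": 0.9}, {"dx": 0.0147, "dy": -0.0019, "dz": 0.0023, "wx": 0, "wy": 0, "wz": 0, "gripper": 0.9}, {"dx": 0.0149, "dy": -0.0019, "dz": 0, "wx": 0, "wy": 0, "wz": 0, "gripper": 0.9}, {"dx": 0.0147, "dy": -0.0019, "dz": -0.0023, "wx": 0, "wy": 0, "wz": 0, "gripper": 0.9}, {"dx": 0.014, "dy": -0.0018, "dz": -0.0043, "wx": 0, "wy": 0, "wz": 0, "gripper": 0.9}, {"dx": 0.0091, "dy": -0.0012, "dz": -0.0042, "wx": 0, "wy": 0, "wz": 0, "gripper": 0.9}, {"dx": 0, "dy": 0, "dz": 0, "wx": 0, "wy": 0, "wz": 0, "gripper": 0.6}, {"dx": 0, "dy": 0, "dz": 0, "wx": 0, "wy": 0, "wz": 0, "gripper": 0.4}])

```text
time_s: 3.65
ee_pos: [682.1, 154.4, 301.8]
tcp_rot: [-0.001, 0.753, 0.658, 0.0]
force: [-0.5, 0.3, 0.1]
finger_gap: 37.9
```

Call:
apply_moves(plan=[{"dx": 0, "dy": 0, "dz": 0, "wx": 0, "wy": 0, "wz": 0, "gripper": 0.3}, {"dx": 0, "dy": 0, "dz": 0, "wx": 0, "wy": 0, "wz": 0, "gripper": 0.3}, {"dx": 0, "dy": 0, "dz": 0.03, "wx": 0, "wy": 0, "wz": 0, "gripper": 0.3}, {"dx": 0, "dy": 0, "dz": 0.04, "wx": 0, "wy": 0, "wz": 0, "gripper": 0.3}, {"dx": 0, "dy": 0, "dz": 0.04, "wx": 0, "wy": 0, "wz": 0, "gripper": 0.3}])

```text
time_s: 4.07
ee_pos: [681.2, 154.7, 412.4]
tcp_rot: [-0.001, 0.753, 0.659, -0.001]
force: [-0.1, 0.2, 0.4]
finger_gap: 64.1
```

Call:
apply_moves(plan=[{"dx": -0.03, "dy": -0.0103, "dz": 0, "wx": 0, "wy": 0, "wz": 0, "gripper": 0.3}, {"dx": -0.03, "dy": -0.0103, "dz": 0, "wx": 0, "wy": 0, "wz": 0, "gripper": 0.3}, {"dx": -0.03, "dy": -0.0103, "dz": 0, "wx": 0, "wy": 0, "wz": 0, "gripper": 0.3}, {"dx": -0.03, "dy": -0.0103, "dz": 0, "wx": 0, "wy": 0, "wz": 0, "gripper": 0.3}, {"dx": -0.03, "dy": -0.0103, "dz": 0, "wx": 0, "wy": 0, "wz": 0, "gripper": 0.3}, {"dx": -0.03, "dy": -0.0103, "dz": -0.02, "wx": 0, "wy": 0, "wz": 0, "gripper": 0.3}, {"dx": -0.03, "dy": -0.0103, "dz": -0.02, "wx": 0, "wy": 0, "wz": 0, "gripper": 0.3}, {"dx": -0.0265, "dy": -0.01, "dz": -0.02, "wx": 0, "wy": 0, "wz": 0, "gripper": 0.3}, {"dx": 0, "dy": 0, "dz": -0.03, "wx": 0, "wy": 0, "wz": 0, "gripper": 0.3}, {"dx": 0, "dy": 0, "dz": -0.03, "wx": 0, "wy": 0, "wz": 0, "gripper": 0.3}])

```text
time_s: 4.9
ee_pos: [444.2, 72.3, 292.4]
tcp_rot: [0.001, 0.753, 0.658, 0.001]
force: [-0.2, 0.4, -0.3]
finger_gap: 64.2
```

```bash
python3 - <<'E'
from h import *
snap("side","side2")
E
```

```text
(no output)
```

View pics/side2.png

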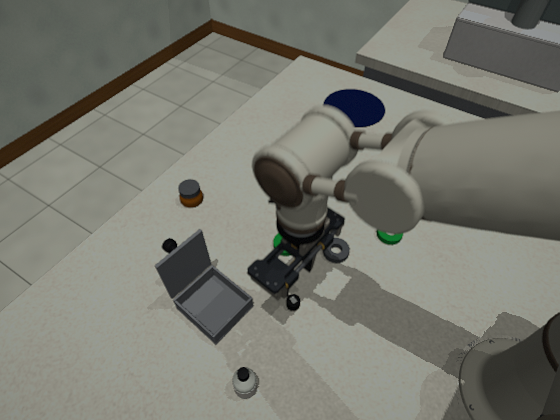

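The lid stands open at side (190,265), with the knob at (170,245). The gripper is above the specimen (293,302). I'll descend and grip.

Call:
apply_moves(plan=[{"dx": 0, "dy": 0, "dz": -0.035, "wx": 0, "wy": 0, "wz": 0, "gripper": 0.3}, {"dx": 0, "dy": 0, "dz": -0.035, "wx": 0, "wy": 0, "wz": 0, "gripper": 0.3}, {"dx": 0, "dy": 0, "dz": -0.02, "wx": 0, "wy": 0, "wz": 0, "gripper": 0.3}, {"dx": 0, "dy": 0, "dz": -0.009, "wx": 0, "wy": 0, "wz": 0, "gripper": 0.5}, {"dx": 0, "dy": 0, "dz": 0, "wx": 0, "wy": 0, "wz": 0, "gripper": 0.9}, {"dx": 0, "dy": 0, "dz": 0, "wx": 0, "wy": 0, "wz": 0, "gripper": 0.9}, {"dx": 0, "dy": 0, "dz": 0, "wx": 0, "wy": 0, "wz": 0, "gripper": 0.9}, {"dx": 0, "dy": 0, "dz": 0, "wx": 0, "wy": 0, "wz": 0, "gripper": 0.9}, {"dx": 0, "dy": 0, "dz": 0, "wx": 0, "wy": 0, "wz": 0, "gripper": 0.9}, {"dx": 0, "dy": 0, "dz": 0, "wx": 0, "wy": 0, "wz": 0, "gripper": 0.9}])

```text
time_s: 5.78
ee_pos: [446.6, 72.1, 194.9]
tcp_rot: [0.001, 0.753, 0.658, 0.001]
force: [-1.1, 1.0, 6.2]
finger_gap: 28.1
```

Call:
apply_moves(plan=[{"dx": 0, "dy": 0, "dz": 0.035, "wx": 0, "wy": 0, "wz": 0, "gripper": 0.9}, {"dx": 0, "dy": 0, "dz": 0.035, "wx": 0, "wy": 0, "wz": 0, "gripper": 0.9}, {"dx": 0.0125, "dy": 0.0115, "dz": 0.03, "wx": 0, "wy": 0, "wz": 0, "gripper": 0.9}, {"dx": 0.02, "dy": 0.017, "dz": 0, "wx": 0, "wy": 0, "wz": 0, "gripper": 0.9}, {"dx": 0.02, "dy": 0.017, "dz": 0, "wx": 0, "wy": 0, "wz": 0, "gripper": 0.9}, {"dx": 0.02, "dy": 0.017, "dz": 0, "wx": 0, "wy": 0, "wz": 0, "gripper": 0.9}, {"dx": 0.02, "dy": 0.017, "dz": 0, "wx": 0, "wy": 0, "wz": 0, "gripper": 0.9}, {"dx": 0.02, "dy": 0.017, "dz": 0, "wx": 0, "wy": 0, "wz": 0, "gripper": 0.9}, {"dx": 0, "dy": 0, "dz": -0.03, "wx": 0, "wy": 0, "wz": 0, "gripper": 0.9}, {"dx": 0, "dy": 0, "dz": 0, "wx": 0, "wy": 0, "wz": 0, "gripper": 0.9}])

```text
time_s: 6.62
ee_pos: [557.1, 169.2, 259.4]
tcp_rot: [-0.002, 0.752, 0.659, -0.003]
force: [-1.0, -0.4, -2.0]
finger_gap: 28.3
```

```bash
python3 - <<'E'
from h import *
snap("side","side3");crop("side3",140,190,360,390,3,"c4")
E
```

```text
(no output)
```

View pics/c4.png

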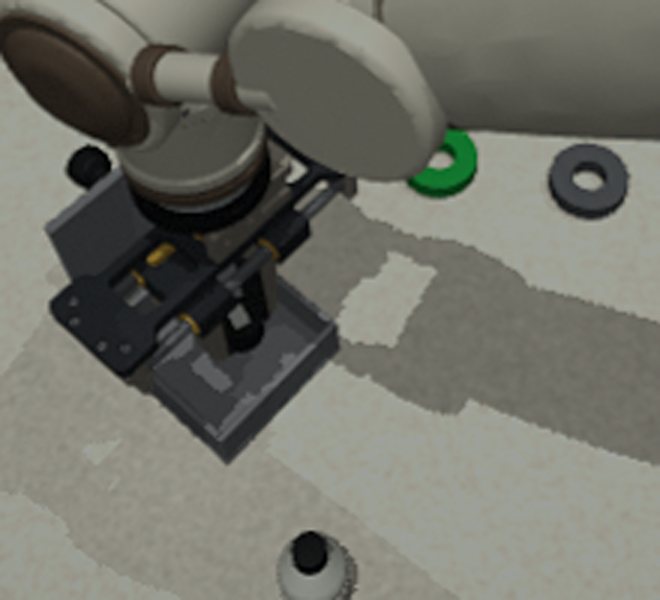

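The specimen is held upright over the case interior at crop (240,330). I'll lower it.

Call:
apply_moves(plan=[{"dx": 0, "dy": 0, "dz": -0.025, "wx": 0, "wy": 0, "wz": 0, "gripper": 0.9}, {"dx": 0, "dy": 0, "dz": -0.018, "wx": 0, "wy": 0, "wz": 0, "gripper": 0.9}, {"dx": 0, "dy": 0, "dz": -0.009, "wx": 0, "wy": 0, "wz": 0, "gripper": 0.9}, {"dx": 0, "dy": 0, "dz": -0.004, "wx": 0, "wy": 0, "wz": 0, "gripper": 0.9}, {"dx": 0, "dy": 0, "dz": 0, "wx": 0, "wy": 0, "wz": 0, "gripper": 0.9}])

```text
time_s: 7.08
ee_pos: [557.9, 168.4, 207.5]
tcp_rot: [-0.0, 0.753, 0.658, -0.0]
force: [0.5, 0.2, -1.4]
finger_gap: 28.1
```

Call:
apply_moves(plan=[{"dx": 0, "dy": 0, "dz": -0.004, "wx": 0, "wy": 0, "wz": 0, "gripper": 0.9}, {"dx": 0, "dy": 0, "dz": -0.002, "wx": 0, "wy": 0, "wz": 0, "gripper": 0.9}, {"dx": 0, "dy": 0, "dz": 0, "wx": 0, "wy": 0, "wz": 0, "gripper": 0.9}])

```text
time_s: 7.33
ee_pos: [558.4, 168.6, 201.9]
tcp_rot: [0.0, 0.753, 0.658, 0.0]
force: [0.1, 0.2, -0.2]
finger_gap: 28.4
```

Call:
apply_moves(plan=[{"dx": 0, "dy": 0, "dz": -0.001, "wx": 0, "wy": 0, "wz": 0, "gripper": 0.7}, {"dx": 0, "dy": 0, "dz": 0, "wx": 0, "wy": 0, "wz": 0, "gripper": 0.5}, {"dx": 0, "dy": 0, "dz": 0, "wx": 0, "wy": 0, "wz": 0, "gripper": 0.5}, {"dx": 0, "dy": 0, "dz": 0, "wx": 0, "wy": 0, "wz": 0, "gripper": 0.5}, {"dx": 0, "dy": 0, "dz": 0.03, "wx": 0, "wy": 0, "wz": 0, "gripper": 0.5}, {"dx": 0, "dy": 0, "dz": 0.04, "wx": 0, "wy": 0, "wz": 0, "gripper": 0.5}, {"dx": 0, "dy": 0, "dz": 0.04, "wx": 0, "wy": 0, "wz": 0, "gripper": 0.5}, {"dx": 0, "dy": 0, "dz": 0.04, "wx": 0, "wy": 0, "wz": 0, "gripper": 0.4}, {"dx": 0, "dy": 0, "dz": 0.04, "wx": 0, "wy": 0, "wz": 0, "gripper": 0.4}, {"dx": 0, "dy": 0, "dz": 0.03, "wx": 0, "wy": 0, "wz": 0, "gripper": 0.4}])

```text
time_s: 8.17
ee_pos: [558.2, 168.7, 424.7]
tcp_rot: [0.001, 0.753, 0.658, 0.002]
force: [0.2, -0.2, -0.1]
finger_gap: 54.9
```

```bash
python3 - <<'E'
from h import *
snap("side","side4");crop("side4",140,190,360,390,3,"c5")
E
```

```text
(no output)
```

View pics/c5.png

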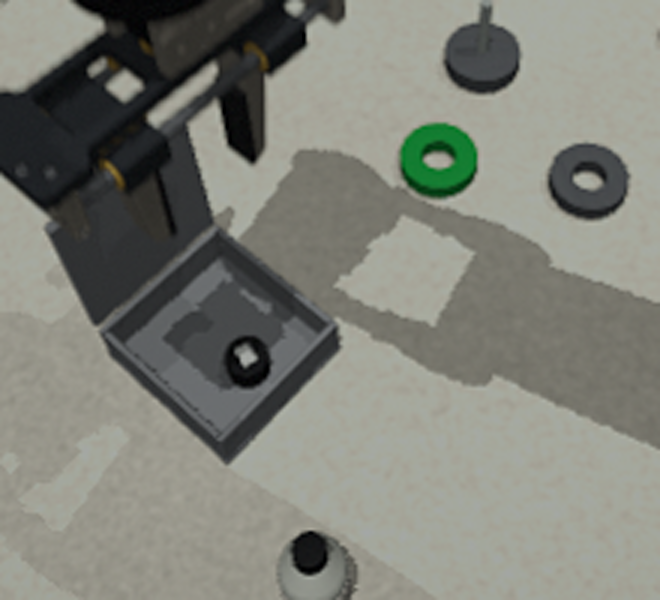

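The specimen sits face up on the floor of the case at crop (247,358). I'll regrip the knob and reverse the arc.

Call:
apply_moves(plan=[{"dx": 0.031, "dy": -0.0036, "dz": 0, "wx": 0, "wy": 0, "wz": 0, "gripper": 0.4}, {"dx": 0.031, "dy": -0.0036, "dz": 0, "wx": 0, "wy": 0, "wz": 0, "gripper": 0.4}, {"dx": 0.031, "dy": -0.0036, "dz": 0, "wx": 0, "wy": 0, "wz": 0, "gripper": 0.4}, {"dx": 0.031, "dy": -0.0034, "dz": 0, "wx": 0, "wy": 0, "wz": 0, "gripper": 0.4}, {"dx": 0, "dy": 0, "dz": -0.03, "wx": 0, "wy": 0, "wz": 0, "gripper": 0.4}, {"dx": 0, "dy": 0, "dz": -0.035, "wx": 0, "wy": 0, "wz": 0, "gripper": 0.4}, {"dx": 0, "dy": 0, "dz": -0.035, "wx": 0, "wy": 0, "wz": 0, "gripper": 0.4}, {"dx": 0, "dy": 0, "dz": -0.023, "wx": 0, "wy": 0, "wz": 0, "gripper": 0.4}, {"dx": 0, "dy": 0, "dz": 0, "wx": 0, "wy": 0, "wz": 0, "gripper": 0.7}, {"dx": 0, "dy": 0, "dz": 0, "wx": 0, "wy": 0, "wz": 0, "gripper": 0.9}])

```text
time_s: 9.05
ee_pos: [681.7, 154.5, 295.9]
tcp_rot: [-0.001, 0.753, 0.658, -0.001]
force: [-0.7, 0.0, 0.8]
finger_gap: 43.8
```

Call:
apply_moves(plan=[{"dx": 0, "dy": 0, "dz": 0, "wx": 0, "wy": 0, "wz": 0, "gripper": 0.9}, {"dx": 0, "dy": 0, "dz": 0, "wx": 0, "wy": 0, "wz": 0, "gripper": 0.9}, {"dx": 0, "dy": 0, "dz": 0, "wx": 0, "wy": 0, "wz": 0, "gripper": 0.9}, {"dx": 0, "dy": 0, "dz": 0, "wx": 0, "wy": 0, "wz": 0, "gripper": 0.9}])

```text
time_s: 9.38
ee_pos: [683.1, 153.2, 300.5]
tcp_rot: [0.003, 0.753, 0.658, 0.001]
force: [-1.0, -5.5, 0.8]
finger_gap: 27.1
```

Call:
apply_moves(plan=[{"dx": -0.0091, "dy": 0.0012, "dz": 0.0042, "wx": 0, "wy": 0, "wz": 0, "gripper": 0.9}, {"dx": -0.014, "dy": 0.0018, "dz": 0.0043, "wx": 0, "wy": 0, "wz": 0, "gripper": 0.9}, {"dx": -0.0147, "dy": 0.0019, "dz": 0.0023, "wx": 0, "wy": 0, "wz": 0, "gripper": 0.9}, {"dx": -0.0149, "dy": 0.0019, "dz": 0, "wx": 0, "wy": 0, "wz": 0, "gripper": 0.9}, {"dx": -0.0147, "dy": 0.0019, "dz": -0.0023, "wx": 0, "wy": 0, "wz": 0, "gripper": 0.9}, {"dx": -0.0142, "dy": 0.0018, "dz": -0.0044, "wx": 0, "wy": 0, "wz": 0, "gripper": 0.9}, {"dx": -0.0133, "dy": 0.0017, "dz": -0.0065, "wx": 0, "wy": 0, "wz": 0, "gripper": 0.9}])

```text
time_s: 9.97
ee_pos: [588.4, 165.8, 299.8]
tcp_rot: [0.004, 0.753, 0.658, 0.002]
force: [0.1, -5.6, 3.5]
finger_gap: 26.7
```

Call:
apply_moves(plan=[{"dx": -0.0123, "dy": 0.0016, "dz": -0.0085, "wx": 0, "wy": 0, "wz": 0, "gripper": 0.9}, {"dx": -0.0108, "dy": 0.0014, "dz": -0.0102, "wx": 0, "wy": 0, "wz": 0, "gripper": 0.9}, {"dx": -0.0092, "dy": 0.0012, "dz": -0.0117, "wx": 0, "wy": 0, "wz": 0, "gripper": 0.9}, {"dx": -0.0073, "dy": 0.001, "dz": -0.0129, "wx": 0, "wy": 0, "wz": 0, "gripper": 0.9}, {"dx": 0, "dy": 0, "dz": 0, "wx": 0, "wy": 0, "wz": 0, "gripper": 0.9}])

```text
time_s: 10.38
ee_pos: [547.6, 171.4, 253.7]
tcp_rot: [0.002, 0.752, 0.659, 0.0]
force: [-2.2, -4.6, 0.8]
finger_gap: 26.5
```

Call:
apply_moves(plan=[{"dx": 0, "dy": 0, "dz": -0.002, "wx": 0, "wy": 0, "wz": 0, "gripper": 0.9}, {"dx": 0, "dy": 0, "dz": 0, "wx": 0, "wy": 0, "wz": 0, "gripper": 0.9}])

```text
time_s: 10.55
ee_pos: [547.9, 171.4, 253.2]
tcp_rot: [0.001, 0.753, 0.659, -0.001]
force: [-9.2, -5.4, 13.0]
finger_gap: 27.1
```

Call:
apply_moves(plan=[{"dx": 0, "dy": 0, "dz": -0.001, "wx": 0, "wy": 0, "wz": 0, "gripper": 0.9}, {"dx": 0, "dy": 0, "dz": 0, "wx": 0, "wy": 0, "wz": 0, "gripper": 0.9}])

```text
time_s: 10.72
ee_pos: [548.0, 171.5, 253.1]
tcp_rot: [0.001, 0.752, 0.659, -0.001]
force: [-13.1, -5.8, 18.7]
finger_gap: 26.6
```

Call:
apply_moves(plan=[{"dx": 0, "dy": 0, "dz": 0, "wx": 0, "wy": 0, "wz": 0, "gripper": 0.7}, {"dx": 0, "dy": 0, "dz": 0, "wx": 0, "wy": 0, "wz": 0, "gripper": 0.4}, {"dx": 0, "dy": 0, "dz": 0, "wx": 0, "wy": 0, "wz": 0, "gripper": 0.3}, {"dx": 0, "dy": 0, "dz": 0, "wx": 0, "wy": 0, "wz": 0, "gripper": 0.3}, {"dx": 0, "dy": 0, "dz": 0.03, "wx": 0, "wy": 0, "wz": 0, "gripper": 0.2}, {"dx": 0, "dy": 0, "dz": 0.04, "wx": 0, "wy": 0, "wz": -7, "gripper": 0.2}, {"dx": 0, "dy": 0, "dz": 0.02, "wx": 0, "wy": 0, "wz": -7, "gripper": 0.2}, {"dx": -0.02, "dy": 0.018, "dz": 0, "wx": 0, "wy": 0, "wz": -7, "gripper": 0.2}, {"dx": -0.02, "dy": 0.018, "dz": 0, "wx": 0, "wy": 0, "wz": -7, "gripper": 0.2}, {"dx": -0.02, "dy": 0.018, "dz": 0, "wx": 0, "wy": 0, "wz": -7, "gripper": 0.2}])

```text
time_s: 11.55
ee_pos: [487.4, 226.4, 339.8]
tcp_rot: [0.0, 0.917, 0.398, 0.001]
force: [-0.5, -0.2, 0.2]
finger_gap: 73.5
```

```bash
python3 - <<'E'
from h import *
snap("side","side5");crop("side5",140,190,360,390,3,"c6")
E
```

```text
(no output)
```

View pics/c6.png

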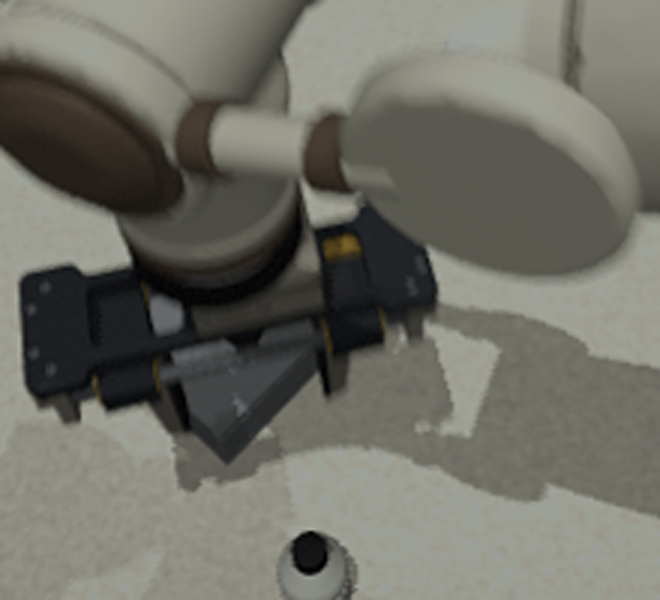

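Call:
apply_moves(plan=[{"dx": -0.007, "dy": 0.004, "dz": 0, "wx": 0, "wy": 0, "wz": -6.8, "gripper": 0.2}, {"dx": -0.007, "dy": 0.004, "dz": 0, "wx": 0, "wy": 0, "wz": -6.8, "gripper": 0.2}, {"dx": -0.007, "dy": 0.004, "dz": 0, "wx": 0, "wy": 0, "wz": -6.8, "gripper": 0.2}, {"dx": -0.007, "dy": 0.004, "dz": 0, "wx": 0, "wy": 0, "wz": -6.8, "gripper": 0.2}, {"dx": -0.007, "dy": 0.004, "dz": 0, "wx": 0, "wy": 0, "wz": -6.8, "gripper": 0.2}, {"dx": -0.007, "dy": 0.004, "dz": 0, "wx": 0, "wy": 0, "wz": -6.8, "gripper": 0.2}, {"dx": -0.007, "dy": 0.004, "dz": 0, "wx": 0, "wy": 0, "wz": -6.8, "gripper": 0.2}, {"dx": -0.006, "dy": 0.005, "dz": 0, "wx": 0, "wy": 0, "wz": -6.8, "gripper": 0.2}, {"dx": 0, "dy": 0, "dz": -0.02, "wx": 0, "wy": 0, "wz": 0, "gripper": 0.2}, {"dx": 0, "dy": 0, "dz": 0, "wx": 0, "wy": 0, "wz": 0, "gripper": 0.2}])

```text
time_s: 12.43
ee_pos: [431.6, 258.9, 316.4]
tcp_rot: [0.001, 0.998, -0.061, -0.002]
force: [-1.8, -0.5, -0.5]
finger_gap: 73.8
```

```bash
python3 - <<'E'
from h import *
snap("side","side6");snap("top","top6")
E
```

```text
(no output)
```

View pics/side6.png

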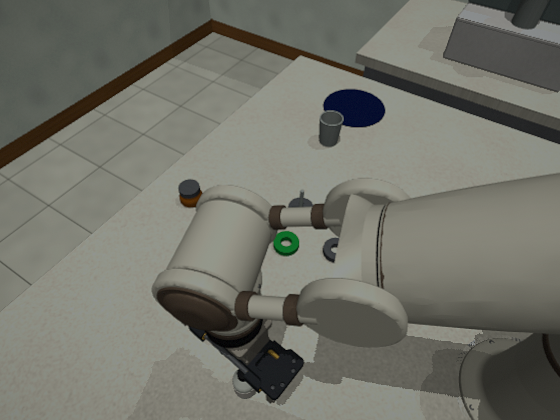

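The arm hides the case, and the gripper is over the bottle at (243,385). Descending to grip.

Call:
apply_moves(plan=[{"dx": 0.0005, "dy": 0.0005, "dz": -0.035, "wx": 0, "wy": 0, "wz": 0, "gripper": 0.2}, {"dx": 0, "dy": 0, "dz": -0.035, "wx": 0, "wy": 0, "wz": 0, "gripper": 0.2}, {"dx": 0, "dy": 0, "dz": -0.025, "wx": 0, "wy": 0, "wz": 0, "gripper": 0.2}, {"dx": 0, "dy": 0, "dz": -0.009, "wx": 0, "wy": 0, "wz": 0, "gripper": 0.4}, {"dx": 0, "dy": 0, "dz": 0, "wx": 0, "wy": 0, "wz": 0, "gripper": 0.8}, {"dx": 0, "dy": 0, "dz": 0, "wx": 0, "wy": 0, "wz": 0, "gripper": 0.8}, {"dx": 0, "dy": 0, "dz": 0, "wx": 0, "wy": 0, "wz": 0, "gripper": 0.8}, {"dx": 0, "dy": 0, "dz": 0, "wx": 0, "wy": 0, "wz": 0, "gripper": 0.8}, {"dx": 0, "dy": 0, "dz": 0, "wx": 0, "wy": 0, "wz": 0, "gripper": 0.8}, {"dx": 0, "dy": 0, "dz": 0, "wx": 0, "wy": 0, "wz": 0, "gripper": 0.8}])

```text
time_s: 13.37
ee_pos: [434.2, 259.7, 216.8]
tcp_rot: [-0.001, 0.998, -0.061, 0.002]
force: [-1.6, -0.7, 6.3]
finger_gap: 41.0
```

Call:
apply_moves(plan=[{"dx": 0, "dy": 0, "dz": 0.03, "wx": 0, "wy": 0, "wz": 0, "gripper": 0.8}, {"dx": 0, "dy": 0, "dz": 0.03, "wx": 0, "wy": 0, "wz": 0, "gripper": 0.8}, {"dx": 0.027, "dy": 0, "dz": 0, "wx": 0, "wy": 0, "wz": 0, "gripper": 0.8}, {"dx": 0.034, "dy": 0, "dz": 0, "wx": 0, "wy": 0, "wz": 0, "gripper": 0.8}, {"dx": 0.034, "dy": 0, "dz": 0, "wx": 0, "wy": 0, "wz": 0, "gripper": 0.8}, {"dx": 0.034, "dy": 0, "dz": 0, "wx": 0, "wy": 0, "wz": 0, "gripper": 0.8}, {"dx": 0.028, "dy": 0.001, "dz": 0, "wx": 0, "wy": 0, "wz": 0, "gripper": 0.8}, {"dx": 0, "dy": 0, "dz": 0, "wx": 0, "wy": 0, "wz": 0, "gripper": 0.8}])

```text
time_s: 14.03
ee_pos: [594.2, 259.5, 275.4]
tcp_rot: [-0.0, 0.998, -0.063, 0.002]
force: [0.4, 0.4, -0.7]
finger_gap: 41.3
```

```bash
python3 - <<'E'
from h import *
snap("side","side7")
E
```

View pics/side7.png

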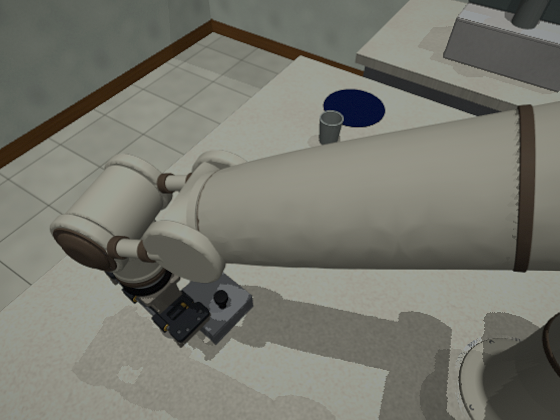

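Knob at (221,297) again, so the lid is down. Lowering the bottle.

Call:
apply_moves(plan=[{"dx": -0.002, "dy": 0.001, "dz": -0.03, "wx": 0, "wy": 0, "wz": 0, "gripper": 0.8}, {"dx": 0, "dy": 0, "dz": -0.02, "wx": 0, "wy": 0, "wz": 0, "gripper": 0.8}, {"dx": 0, "dy": 0, "dz": -0.008, "wx": 0, "wy": 0, "wz": 0, "gripper": 0.8}, {"dx": 0, "dy": 0, "dz": -0.001, "wx": 0, "wy": 0, "wz": 0, "gripper": 0.8}, {"dx": 0, "dy": 0, "dz": 0, "wx": 0, "wy": 0, "wz": 0, "gripper": 0.8}])

```text
time_s: 14.5
ee_pos: [587.3, 261.6, 216.1]
tcp_rot: [0.0, 0.998, -0.061, -0.0]
force: [0.1, 0.8, -0.3]
finger_gap: 41.3
```

Call:
apply_moves(plan=[{"dx": 0, "dy": 0, "dz": -0.001, "wx": 0, "wy": 0, "wz": 0, "gripper": 0.8}, {"dx": 0, "dy": 0, "dz": 0, "wx": 0, "wy": 0, "wz": 0, "gripper": 0.8}])

```text
time_s: 14.67
ee_pos: [587.8, 261.7, 215.8]
tcp_rot: [-0.0, 0.998, -0.061, 0.0]
force: [-3.7, 0.0, 4.6]
finger_gap: 41.2
```

Call:
apply_moves(plan=[{"dx": 0, "dy": 0, "dz": 0, "wx": 0, "wy": 0, "wz": 0, "gripper": 0.4}, {"dx": 0, "dy": 0, "dz": 0, "wx": 0, "wy": 0, "wz": 0, "gripper": 0.2}, {"dx": 0, "dy": 0, "dz": 0, "wx": 0, "wy": 0, "wz": 0, "gripper": 0.2}, {"dx": 0, "dy": 0, "dz": 0.01, "wx": 0, "wy": 0, "wz": 0, "gripper": 0.2}, {"dx": 0, "dy": 0, "dz": 0.025, "wx": 0, "wy": 0, "wz": 0, "gripper": 0.2}, {"dx": 0, "dy": 0, "dz": 0.035, "wx": 0, "wy": 0, "wz": 0, "gripper": 0.1}, {"dx": 0, "dy": 0, "dz": 0.035, "wx": 0, "wy": 0, "wz": 0, "gripper": 0.1}, {"dx": 0, "dy": 0, "dz": 0.03, "wx": 0, "wy": 0, "wz": 0, "gripper": 0}, {"dx": -0.017, "dy": -0.035, "dz": 0, "wx": 0, "wy": 0, "wz": 0, "gripper": 0}, {"dx": -0.017, "dy": -0.037, "dz": 0, "wx": 0, "wy": 0, "wz": 0, "gripper": 0}])

```text
time_s: 15.5
ee_pos: [554.9, 189.9, 353.9]
tcp_rot: [-0.001, 0.998, -0.06, 0.004]
force: [0.2, -1.0, -0.3]
finger_gap: 92.0
```

Call:
apply_moves(plan=[{"dx": -0.0155, "dy": -0.036, "dz": 0, "wx": 0, "wy": 0, "wz": 0, "gripper": 0}, {"dx": -0.0155, "dy": -0.036, "dz": 0, "wx": 0, "wy": 0, "wz": 0, "gripper": 0}, {"dx": -0.0155, "dy": -0.036, "dz": 0, "wx": 0, "wy": 0, "wz": 0, "gripper": 0}, {"dx": -0.0155, "dy": -0.036, "dz": 0, "wx": 0, "wy": 0, "wz": 0, "gripper": 0}, {"dx": -0.0155, "dy": -0.036, "dz": 0, "wx": 0, "wy": 0, "wz": 0, "gripper": 0}, {"dx": -0.0155, "dy": -0.036, "dz": 0, "wx": 0, "wy": 0, "wz": 0, "gripper": 0}, {"dx": -0.0155, "dy": -0.036, "dz": 0, "wx": 0, "wy": 0, "wz": 0, "gripper": 0}, {"dx": -0.0155, "dy": -0.032, "dz": 0, "wx": 0, "wy": 0, "wz": 0, "gripper": 0}, {"dx": 0, "dy": 0, "dz": -0.03, "wx": 0, "wy": 0, "wz": 0, "gripper": 0}, {"dx": 0, "dy": 0, "dz": -0.03, "wx": 0, "wy": 0, "wz": 0, "gripper": 0}])

```text
time_s: 16.33
ee_pos: [430.6, -97.1, 291.8]
tcp_rot: [0.002, 0.998, -0.064, 0.003]
force: [0.8, -0.1, -0.3]
finger_gap: 92.1
```

```bash
python3 - <<'E'
from h import *
snap("side","side8")
crop("side8",140,170,400,400,3,"c8")
E
```

```text
(no output)
```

View pics/c8.png

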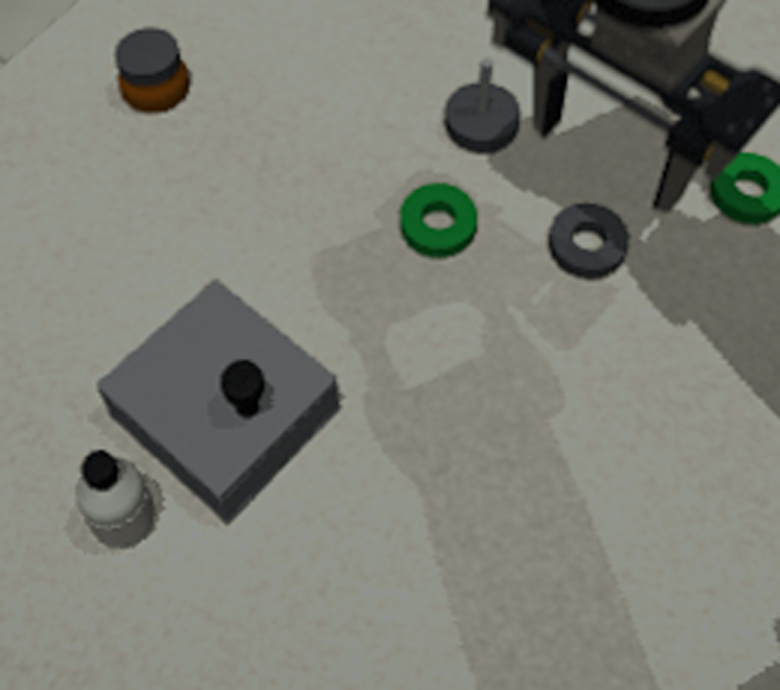

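The lid is shut at crop (215,390), and the bottle stands upright left of the case at crop (115,500). Next is the wide ring at crop (588,240).

Call:
apply_moves(plan=[{"dx": -0.0005, "dy": 0.003, "dz": -0.035, "wx": 0, "wy": 0, "wz": 0, "gripper": 0}, {"dx": 0, "dy": 0, "dz": -0.035, "wx": 0, "wy": 0, "wz": 0, "gripper": 0}, {"dx": 0, "dy": 0, "dz": -0.02, "wx": 0, "wy": 0, "wz": 0, "gripper": 0}, {"dx": 0, "dy": 0, "dz": -0.007, "wx": 0, "wy": 0, "wz": 0, "gripper": 0}, {"dx": 0, "dy": 0, "dz": 0, "wx": 0, "wy": 0, "wz": 0, "gripper": 0.5}, {"dx": 0, "dy": 0, "dz": 0, "wx": 0, "wy": 0, "wz": 0, "gripper": 0.6}, {"dx": 0, "dy": 0, "dz": 0, "wx": 0, "wy": 0, "wz": 0, "gripper": 0.6}, {"dx": 0, "dy": 0, "dz": 0, "wx": 0, "wy": 0, "wz": 0, "gripper": 0.6}, {"dx": 0, "dy": 0, "dz": 0, "wx": 0, "wy": 0, "wz": 0, "gripper": 0.6}, {"dx": 0, "dy": 0, "dz": 0, "wx": 0, "wy": 0, "wz": 0, "gripper": 0.6}])

```text
time_s: 17.22
ee_pos: [430.4, -91.9, 193.9]
tcp_rot: [0.0, 0.998, -0.062, 0.001]
force: [-0.7, 1.2, 6.1]
finger_gap: 61.7
```

Call:
apply_moves(plan=[{"dx": 0, "dy": 0, "dz": 0.035, "wx": 0, "wy": 0, "wz": 0, "gripper": 0.6}, {"dx": 0, "dy": 0, "dz": 0.035, "wx": 0, "wy": 0, "wz": 0, "gripper": 0.6}, {"dx": 0, "dy": 0, "dz": 0.035, "wx": 0, "wy": 0, "wz": 0, "gripper": 0.6}, {"dx": 0.031, "dy": -0.014, "dz": 0, "wx": 0, "wy": 0, "wz": 0, "gripper": 0.6}, {"dx": 0.034, "dy": -0.016, "dz": 0, "wx": 0, "wy": 0, "wz": 0, "gripper": 0.6}, {"dx": 0.034, "dy": -0.016, "dz": 0, "wx": 0, "wy": 0, "wz": 0, "gripper": 0.6}, {"dx": 0.032, "dy": -0.014, "dz": 0, "wx": 0, "wy": 0, "wz": 0, "gripper": 0.6}, {"dx": 0, "dy": 0, "dz": 0, "wx": 0, "wy": 0, "wz": 0, "gripper": 0.6}])

```text
time_s: 17.88
ee_pos: [564.1, -154.0, 296.5]
tcp_rot: [0.0, 0.998, -0.062, 0.001]
force: [-0.6, -0.7, -3.3]
finger_gap: 61.6
```

```bash
python3 - <<'E'
from h import *
s=snap("side","side9");crop("side9",200,100,400,260,4,"c9")
for p in((561.5,-153.5,80),(561.5,-153.5,125),(561.5,-153.5,20)): print(p,proj(s,p))
t=snap("top","top9");crop("top9",240,160,380,280,5,"c9t");print(bot.get_state()["ee_pos"])
E
```

```text
(561.5, -153.5, 80) [301.5 190.4]
(561.5, -153.5, 125) [302.6 177.2]
(561.5, -153.5, 20) [300.2 206.5]
[ 560.74707036 -151.77508664  296.27284884]
```

View pics/c9.png

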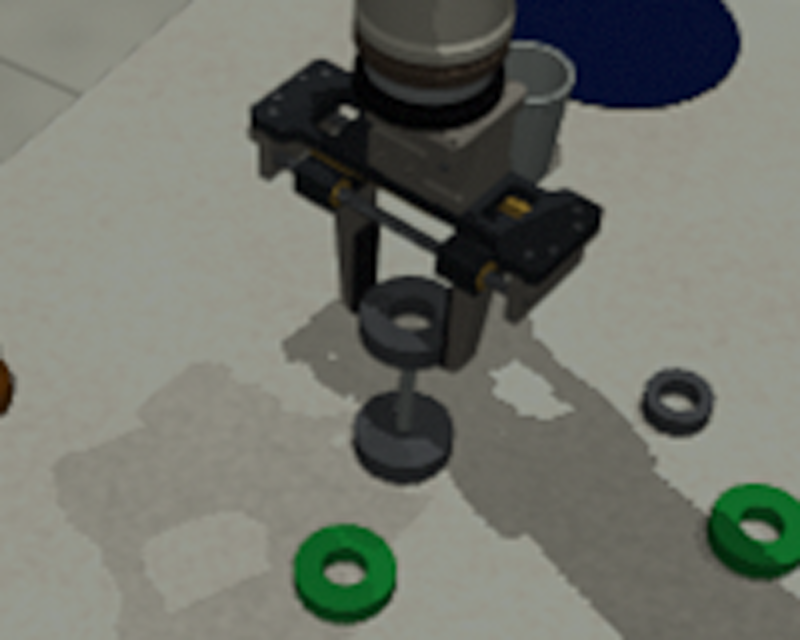

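View pics/c9t.png

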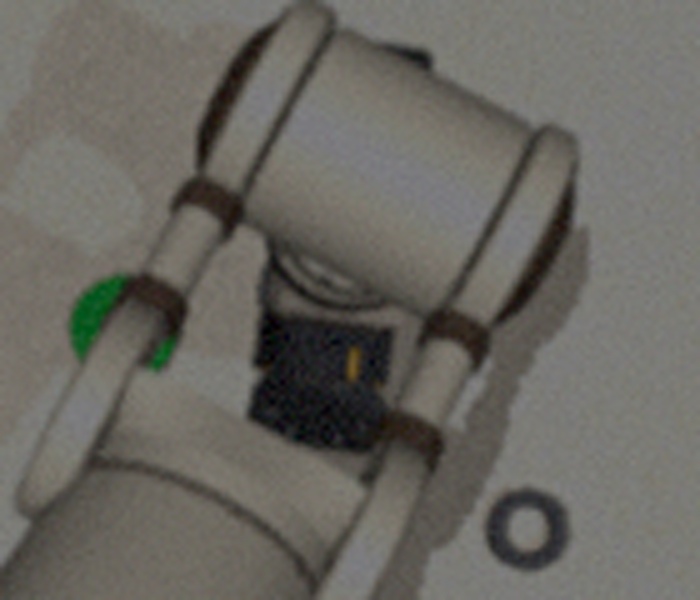

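Call:
apply_moves(plan=[{"dx": 0, "dy": 0, "dz": -0.015, "wx": 0, "wy": 0, "wz": 0, "gripper": 0.6}, {"dx": 0, "dy": 0, "dz": -0.01, "wx": 0, "wy": 0, "wz": 0, "gripper": 0.6}, {"dx": 0, "dy": 0, "dz": 0, "wx": 0, "wy": 0, "wz": 0, "gripper": 0.6}])

```text
time_s: 18.23
ee_pos: [558.6, -150.5, 269.7]
tcp_rot: [-0.001, 0.998, -0.061, -0.003]
force: [-1.1, -0.0, -3.6]
finger_gap: 61.8
```

```bash
python3 - <<'E'
from h import *
s=snap("side","side10");crop("side10",270,150,350,230,8,"c10");print(bot.get_state()["ee_pos"])
E
```

```text
[ 559.0983143  -150.73311267  270.97007912]
```

View pics/c10.png

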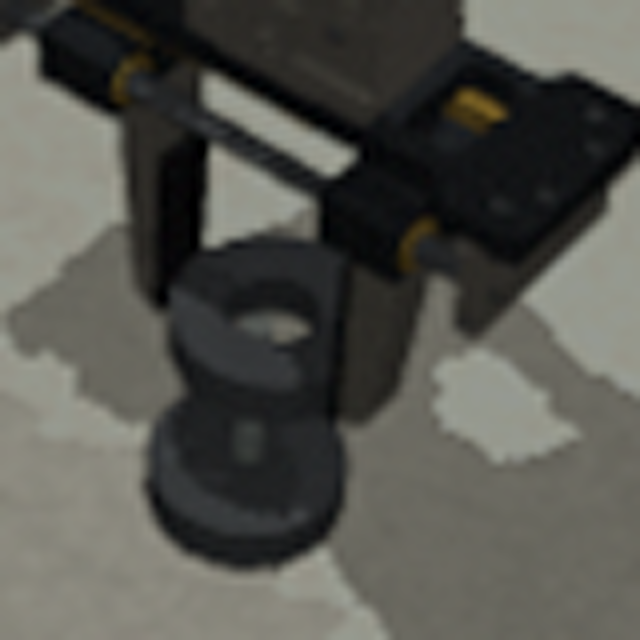

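```bash
python3 - <<'E'
from h import *
s=load("side10")
c=lambda x,y:(270+(x+.5)/8-.5,150+(y+.5)/8-.5)
print("hole",onz(s,*c(268,306),95),"outer bbox-ish",onz(s,*c(258,315),95),"base",onz(s,*c(247,460),20))
print("pred hole ctr",(np.array(proj(s,(561.5,-153.5,95)))-[270,150])*8)
E
```

```text
hole [ 556.4 -150.4   95. ] outer bbox-ish [ 557.1 -145.8   95. ] base [ 560.  -152.3   20. ]
pred hole ctr [255.2 288.8]
```

Call:
apply_moves(plan=[{"dx": 0.004, "dy": -0.003, "dz": 0, "wx": 0, "wy": 0, "wz": 0, "gripper": 0.6}, {"dx": 0, "dy": 0, "dz": -0.01, "wx": 0, "wy": 0, "wz": 0, "gripper": 0.6}, {"dx": 0, "dy": 0, "dz": -0.004, "wx": 0, "wy": 0, "wz": 0, "gripper": 0.6}, {"dx": 0, "dy": 0, "dz": 0, "wx": 0, "wy": 0, "wz": 0, "gripper": 0.6}])

```text
time_s: 18.62
ee_pos: [564.2, -154.4, 257.4]
tcp_rot: [-0.0, 0.998, -0.062, -0.001]
force: [-0.7, 0.4, -3.7]
finger_gap: 61.9
```

```bash
python3 - <<'E'
from h import *
s=snap("side","side11");crop("side11",270,150,350,230,8,"c11");print(bot.get_state()["ee_pos"],bot.get_state()["force"])
E
```

```text
[ 564.31704568 -154.45808012  257.8790422 ] [ 0.18467754  0.2705415  -3.61205993]
```

View pics/c11.png

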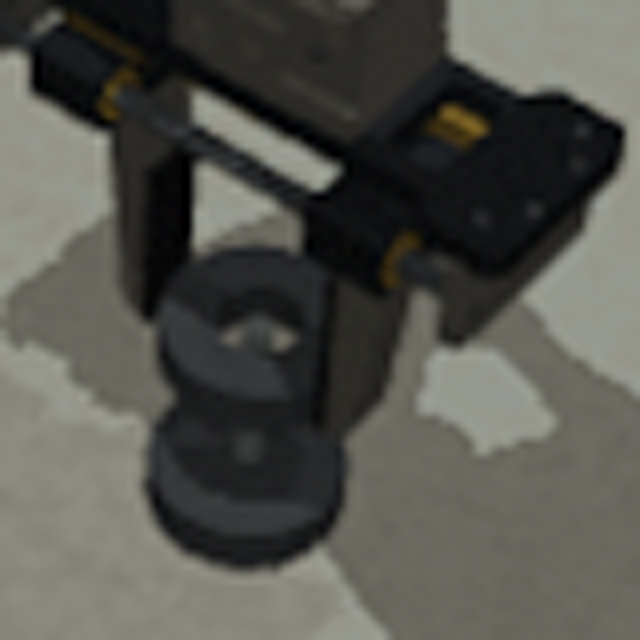

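The spindle tip shows inside the ring's hole at crop (258,325). Lowering.

Call:
apply_moves(plan=[{"dx": -0.001, "dy": 0, "dz": -0.015, "wx": 0, "wy": 0, "wz": 0, "gripper": 0.6}, {"dx": 0, "dy": 0, "dz": -0.015, "wx": 0, "wy": 0, "wz": 0, "gripper": 0.6}, {"dx": 0, "dy": 0, "dz": -0.01, "wx": 0, "wy": 0, "wz": 0, "gripper": 0.6}, {"dx": 0, "dy": 0, "dz": 0, "wx": 0, "wy": 0, "wz": 0, "gripper": 0.6}])

```text
time_s: 19.0
ee_pos: [562.6, -154.1, 216.3]
tcp_rot: [-0.001, 0.998, -0.062, -0.002]
force: [-0.2, 0.3, -3.6]
finger_gap: 61.5
```

Call:
apply_moves(plan=[{"dx": 0, "dy": 0, "dz": -0.002, "wx": 0, "wy": 0, "wz": 0, "gripper": 0.6}, {"dx": 0, "dy": 0, "dz": 0, "wx": 0, "wy": 0, "wz": 0, "gripper": 0.6}])

```text
time_s: 19.17
ee_pos: [563.9, -154.7, 217.1]
tcp_rot: [0.0, 0.998, -0.061, 0.0]
force: [0.8, 0.4, -2.1]
finger_gap: 61.7
```

Call:
apply_moves(plan=[{"dx": 0, "dy": 0, "dz": -0.001, "wx": 0, "wy": 0, "wz": 0, "gripper": 0.6}, {"dx": 0, "dy": 0, "dz": 0, "wx": 0, "wy": 0, "wz": 0, "gripper": 0.6}])

```text
time_s: 19.33
ee_pos: [564.0, -154.8, 216.4]
tcp_rot: [0.0, 0.998, -0.061, 0.001]
force: [0.5, -0.1, -2.7]
finger_gap: 61.5
```

Call:
apply_moves(plan=[{"dx": 0, "dy": 0, "dz": -0.0015, "wx": 0, "wy": 0, "wz": 0, "gripper": 0.6}, {"dx": 0, "dy": 0, "dz": 0, "wx": 0, "wy": 0, "wz": 0, "gripper": 0.6}])

```text
time_s: 19.5
ee_pos: [563.7, -154.7, 214.3]
tcp_rot: [0.0, 0.998, -0.062, 0.0]
force: [-0.1, -0.4, -3.0]
finger_gap: 61.8
```

Call:
apply_moves(plan=[{"dx": 0, "dy": 0, "dz": -0.0015, "wx": 0, "wy": 0, "wz": 0, "gripper": 0.6}, {"dx": 0, "dy": 0, "dz": 0, "wx": 0, "wy": 0, "wz": 0, "gripper": 0.6}])

```text
time_s: 19.67
ee_pos: [564.0, -154.7, 214.0]
tcp_rot: [0.0, 0.998, -0.061, 0.0]
force: [-2.3, 1.8, 6.0]
finger_gap: 61.5
```

Call:
apply_moves(plan=[{"dx": 0, "dy": 0, "dz": 0, "wx": 0, "wy": 0, "wz": 0, "gripper": 0.3}, {"dx": 0, "dy": 0, "dz": 0, "wx": 0, "wy": 0, "wz": 0, "gripper": 0.1}, {"dx": 0, "dy": 0, "dz": 0, "wx": 0, "wy": 0, "wz": 0, "gripper": 0.1}, {"dx": 0, "dy": 0, "dz": 0.01, "wx": 0, "wy": 0, "wz": 0, "gripper": 0.1}, {"dx": 0, "dy": 0, "dz": 0.03, "wx": 0, "wy": 0, "wz": 0, "gripper": 0.1}, {"dx": 0, "dy": 0, "dz": 0.04, "wx": 0, "wy": 0, "wz": 0, "gripper": 0.1}, {"dx": 0, "dy": 0, "dz": 0.03, "wx": 0, "wy": 0, "wz": 0, "gripper": 0.1}, {"dx": -0.026, "dy": -0.024, "dz": 0, "wx": 0, "wy": 0, "wz": 0, "gripper": 0.1}, {"dx": -0.026, "dy": -0.024, "dz": 0, "wx": 0, "wy": 0, "wz": 0, "gripper": 0.1}, {"dx": -0.026, "dy": -0.024, "dz": 0, "wx": 0, "wy": 0, "wz": 0, "gripper": 0.1}])

```text
time_s: 20.5
ee_pos: [485.1, -227.1, 324.5]
tcp_rot: [0.001, 0.998, -0.061, 0.001]
force: [0.6, -0.4, 0.2]
finger_gap: 82.8
```

Call:
apply_moves(plan=[{"dx": -0.027, "dy": -0.024, "dz": 0, "wx": 0, "wy": 0, "wz": 0, "gripper": 0.1}, {"dx": -0.027, "dy": -0.024, "dz": 0, "wx": 0, "wy": 0, "wz": 0, "gripper": 0.1}, {"dx": 0, "dy": 0, "dz": -0.02, "wx": 0, "wy": 0, "wz": 0, "gripper": 0.1}, {"dx": 0, "dy": 0, "dz": 0, "wx": 0, "wy": 0, "wz": 0, "gripper": 0.1}])

```text
time_s: 20.83
ee_pos: [429.9, -275.2, 301.0]
tcp_rot: [-0.001, 0.998, -0.063, -0.001]
force: [-0.4, 0.5, -0.9]
finger_gap: 82.7
```

```bash
python3 - <<'E'
from h import *
s=snap("side","side12");crop("side12",250,130,450,280,4,"c12")
E
```

```text
(no output)
```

View pics/c12.png

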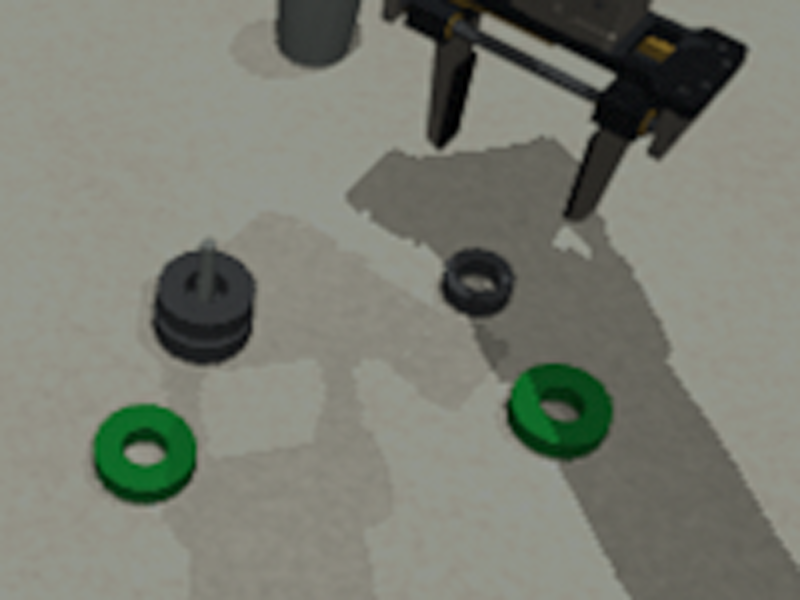

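The wide ring lies flat on the base at crop (205,300). Now I'll descend on the narrow ring at crop (478,282).

Call:
apply_moves(plan=[{"dx": 0, "dy": 0, "dz": -0.035, "wx": 0, "wy": 0, "wz": 0, "gripper": 0.2}, {"dx": 0, "dy": 0, "dz": -0.035, "wx": 0, "wy": 0, "wz": 0, "gripper": 0.2}, {"dx": 0, "dy": 0, "dz": -0.025, "wx": 0, "wy": 0, "wz": 0, "gripper": 0.2}, {"dx": 0, "dy": 0, "dz": -0.011, "wx": 0, "wy": 0, "wz": 0, "gripper": 0.3}, {"dx": 0, "dy": 0, "dz": 0, "wx": 0, "wy": 0, "wz": 0, "gripper": 0.7}, {"dx": 0, "dy": 0, "dz": 0, "wx": 0, "wy": 0, "wz": 0, "gripper": 0.7}, {"dx": 0, "dy": 0, "dz": 0, "wx": 0, "wy": 0, "wz": 0, "gripper": 0.7}, {"dx": 0, "dy": 0, "dz": 0, "wx": 0, "wy": 0, "wz": 0, "gripper": 0.7}, {"dx": 0, "dy": 0, "dz": 0, "wx": 0, "wy": 0, "wz": 0, "gripper": 0.7}, {"dx": 0, "dy": 0, "dz": 0, "wx": 0, "wy": 0, "wz": 0, "gripper": 0.7}])

```text
time_s: 21.72
ee_pos: [432.6, -275.3, 198.8]
tcp_rot: [0.001, 0.998, -0.062, 0.002]
force: [-0.1, 1.6, 7.1]
finger_gap: 44.9
```

Call:
apply_moves(plan=[{"dx": 0, "dy": 0, "dz": 0.035, "wx": 0, "wy": 0, "wz": 0, "gripper": 0.7}, {"dx": 0, "dy": 0, "dz": 0.035, "wx": 0, "wy": 0, "wz": 0, "gripper": 0.7}, {"dx": 0, "dy": 0, "dz": 0.035, "wx": 0, "wy": 0, "wz": 0, "gripper": 0.7}, {"dx": 0.026, "dy": 0.024, "dz": 0, "wx": 0, "wy": 0, "wz": 0, "gripper": 0.7}, {"dx": 0.026, "dy": 0.025, "dz": 0, "wx": 0, "wy": 0, "wz": 0, "gripper": 0.7}, {"dx": 0.026, "dy": 0.025, "dz": 0, "wx": 0, "wy": 0, "wz": 0, "gripper": 0.7}, {"dx": 0.026, "dy": 0.024, "dz": 0, "wx": 0, "wy": 0, "wz": 0, "gripper": 0.7}, {"dx": 0.026, "dy": 0.024, "dz": 0, "wx": 0, "wy": 0, "wz": 0, "gripper": 0.7}, {"dx": 0, "dy": 0, "dz": -0.02, "wx": 0, "wy": 0, "wz": 0, "gripper": 0.7}, {"dx": 0, "dy": 0, "dz": 0, "wx": 0, "wy": 0, "wz": 0, "gripper": 0.7}])

```text
time_s: 22.55
ee_pos: [561.5, -150.7, 279.0]
tcp_rot: [-0.001, 0.998, -0.06, -0.002]
force: [-1.5, 0.1, -3.2]
finger_gap: 44.6
```

```bash
python3 - <<'E'
from h import *
s=snap("side","side13");crop("side13",270,150,350,230,8,"c13");p=bot.get_state()["ee_pos"];print(p)
print((np.array(proj(s,(561.3,-153.5,p[2]-196+18)))-[270,150])*8)
E
```

```text
[ 560.93827414 -151.66675193  279.86144576]
[256.8 273.6]
```

View pics/c13.png

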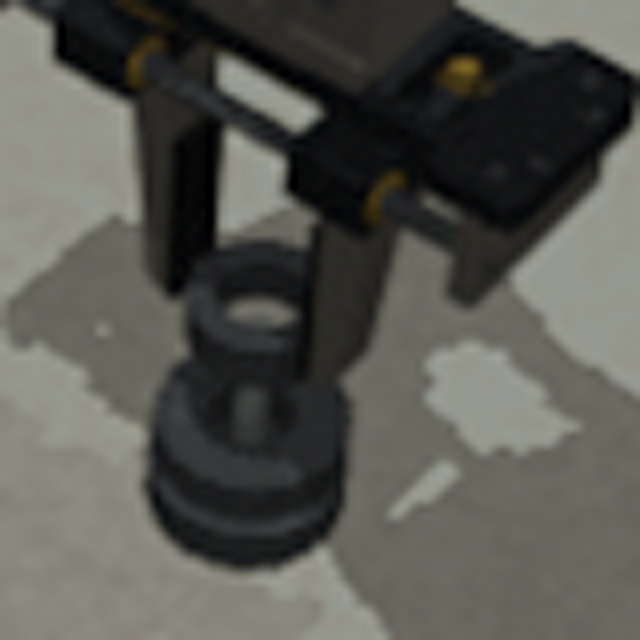

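Call:
apply_moves(plan=[{"dx": 0.003, "dy": -0.003, "dz": 0, "wx": 0, "wy": 0, "wz": 0, "gripper": 0.7}, {"dx": 0, "dy": 0, "dz": -0.009, "wx": 0, "wy": 0, "wz": 0, "gripper": 0.7}, {"dx": 0, "dy": 0, "dz": -0.006, "wx": 0, "wy": 0, "wz": 0, "gripper": 0.7}, {"dx": 0, "dy": 0, "dz": 0, "wx": 0, "wy": 0, "wz": 0, "gripper": 0.7}])

```text
time_s: 22.93
ee_pos: [563.8, -156.1, 265.3]
tcp_rot: [-0.001, 0.998, -0.062, -0.001]
force: [-0.0, 0.1, -1.5]
finger_gap: 44.9
```

```bash
python3 - <<'E'
from h import *
s=snap("side","side14");crop("side14",270,150,350,230,8,"c14");p=bot.get_state()["ee_pos"];print(p,bot.get_state()["force"])
E
```

```text
[ 563.95759827 -156.02670378  265.76455461] [-0.15056637  0.25389274 -0.75779379]
```

View pics/c14.png

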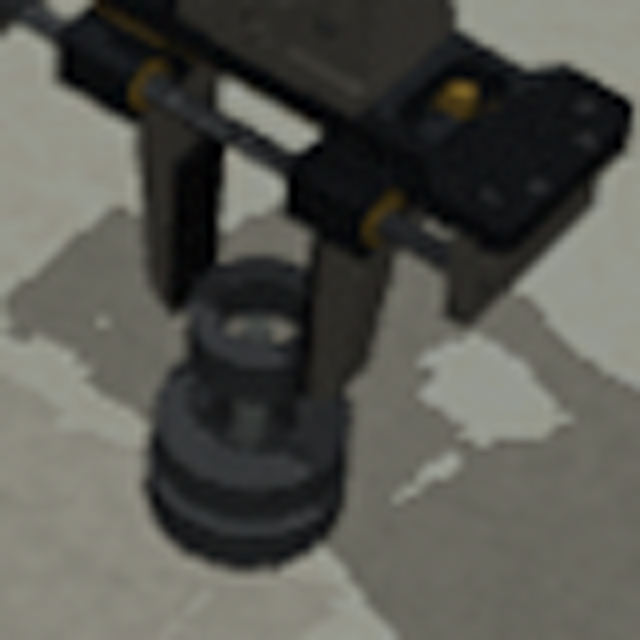

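The tip is in the hole at crop (258,328). Lowering further.

Call:
apply_moves(plan=[{"dx": 0, "dy": 0, "dz": -0.012, "wx": 0, "wy": 0, "wz": 0, "gripper": 0.7}, {"dx": 0, "dy": 0, "dz": -0.01, "wx": 0, "wy": 0, "wz": 0, "gripper": 0.7}, {"dx": 0, "dy": 0, "dz": -0.005, "wx": 0, "wy": 0, "wz": 0, "gripper": 0.7}, {"dx": 0, "dy": 0, "dz": 0, "wx": 0, "wy": 0, "wz": 0, "gripper": 0.7}])

```text
time_s: 23.32
ee_pos: [564.0, -155.3, 237.7]
tcp_rot: [-0.001, 0.998, -0.062, -0.001]
force: [-0.3, 0.1, -1.0]
finger_gap: 45.0
```

Call:
apply_moves(plan=[{"dx": 0, "dy": 0, "dz": -0.002, "wx": 0, "wy": 0, "wz": 0, "gripper": 0.7}, {"dx": 0, "dy": 0, "dz": 0, "wx": 0, "wy": 0, "wz": 0, "gripper": 0.7}])

```text
time_s: 23.48
ee_pos: [564.6, -155.6, 237.4]
tcp_rot: [-0.0, 0.998, -0.061, -0.0]
force: [0.5, 0.1, -2.3]
finger_gap: 44.7
```

Call:
apply_moves(plan=[{"dx": 0, "dy": 0, "dz": -0.0015, "wx": 0, "wy": 0, "wz": 0, "gripper": 0.7}, {"dx": 0, "dy": 0, "dz": 0, "wx": 0, "wy": 0, "wz": 0, "gripper": 0.7}])

```text
time_s: 23.65
ee_pos: [564.9, -155.7, 236.9]
tcp_rot: [0.0, 0.998, -0.061, 0.0]
force: [-0.7, -0.3, 0.9]
finger_gap: 45.1
```

Call:
apply_moves(plan=[{"dx": 0, "dy": 0, "dz": -0.0015, "wx": 0, "wy": 0, "wz": 0, "gripper": 0.7}, {"dx": 0, "dy": 0, "dz": 0, "wx": 0, "wy": 0, "wz": 0, "gripper": 0.7}])

```text
time_s: 23.82
ee_pos: [565.1, -155.7, 236.7]
tcp_rot: [0.0, 0.998, -0.061, 0.0]
force: [-5.2, 1.9, 11.4]
finger_gap: 45.3
```

Contact. I'll release, rise and back away.

Call:
apply_moves(plan=[{"dx": 0, "dy": 0, "dz": 0, "wx": 0, "wy": 0, "wz": 0, "gripper": 0.5}, {"dx": 0, "dy": 0, "dz": 0, "wx": 0, "wy": 0, "wz": 0, "gripper": 0.3}, {"dx": 0, "dy": 0, "dz": 0, "wx": 0, "wy": 0, "wz": 0, "gripper": 0.3}, {"dx": 0, "dy": 0, "dz": 0.01, "wx": 0, "wy": 0, "wz": 0, "gripper": 0.3}, {"dx": 0, "dy": 0, "dz": 0.03, "wx": 0, "wy": 0, "wz": 0, "gripper": 0.2}, {"dx": 0, "dy": 0, "dz": 0.04, "wx": 0, "wy": 0, "wz": 0, "gripper": 0.2}, {"dx": 0, "dy": 0, "dz": 0.03, "wx": 0, "wy": 0, "wz": 0, "gripper": 0.2}, {"dx": -0.03, "dy": -0.025, "dz": 0, "wx": 0, "wy": 0, "wz": 0, "gripper": 0.2}, {"dx": -0.03, "dy": -0.025, "dz": 0, "wx": 0, "wy": 0, "wz": 0, "gripper": 0.2}, {"dx": -0.03, "dy": -0.025, "dz": 0, "wx": 0, "wy": 0, "wz": 0, "gripper": 0.2}])

```text
time_s: 24.65
ee_pos: [474.0, -231.1, 346.3]
tcp_rot: [0.001, 0.998, -0.061, 0.001]
force: [0.2, -0.1, 0.2]
finger_gap: 73.5
```

Call:
apply_moves(plan=[{"dx": -0.02, "dy": -0.025, "dz": 0, "wx": 0, "wy": 0, "wz": 0, "gripper": 0.2}, {"dx": -0.02, "dy": -0.02, "dz": 0, "wx": 0, "wy": 0, "wz": 0, "gripper": 0.2}, {"dx": 0, "dy": 0, "dz": 0, "wx": 0, "wy": 0, "wz": 0, "gripper": 0.2}, {"dx": 0, "dy": 0, "dz": 0, "wx": 0, "wy": 0, "wz": 0, "gripper": 0.2}])

```text
time_s: 24.98
ee_pos: [434.1, -276.5, 345.4]
tcp_rot: [0.0, 0.998, -0.063, 0.0]
force: [-0.9, 1.0, 1.2]
finger_gap: 73.7
```

```bash
python3 - <<'E'
from h import *
s=snap("side","side15");crop("side15",160,160,360,360,3.9,"c15")
t=snap("top","top15");crop("top15",130,100,330,250,4,"c15t")
E
```

```text
(no output)
```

View pics/c15.png

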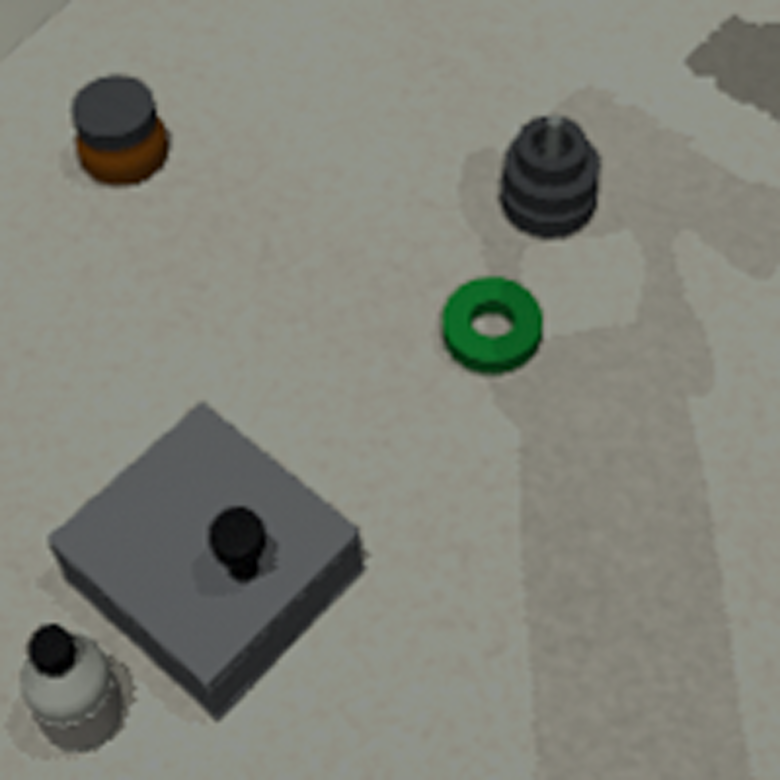

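View pics/c15t.png

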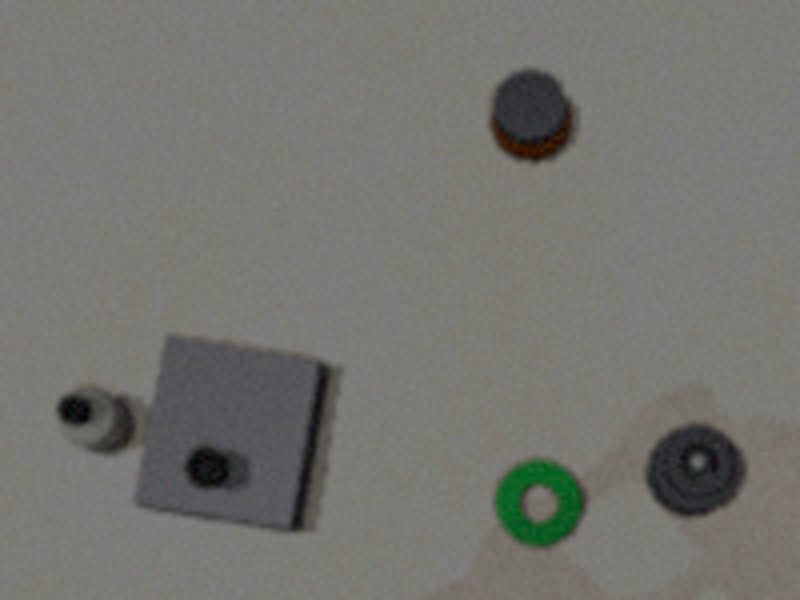

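```bash
python3 - <<'E'
from h import *
s=load("side15");t=load("top15")
k=lambda x,y:(160+(x+.5)/3.9-.5,160+(y+.5)/3.9-.5)
f=lambda x,y:(130+(x+.5)/4-.5,100+(y+.5)/4-.5)
X=np.array([.9916,-.129]);Y=np.array([.129,.9916])
for p in(onz(s,*k(51,640),90),onz(t,*f(75,409),90)):
    d=p[:2]-[578,166];print("bottle in case",(d@X).round(1),(d@Y).round(1))
print("spindle",onz(s,*k(554,122),80),onz(t,*f(698,462),80))
print("narrow hole/ring",onz(s,*k(551,142),56),onz(t,*f(693,466),56))
print("knob",onz(s,*k(237,528),91.5),onz(t,*f(209,466),88))
print("jar",onz(t,*f(532,103),50))
for nm,p in dict(R=(360,532),T=(202,402),L=(49,541),B=(211,687)).items(): print(nm,onz(s,*k(*p),48.5))
E
```

```text
bottle in case -4.3 95.6
bottle in case -3.1 96.1
spindle [ 560.3 -152.3   80. ] [ 561.7 -153.4   80. ]
narrow hole/ring [ 563.2 -156.2   56. ] [ 561.6 -151.7   56. ]
knob [548.8 170.   91.5] [551.4 170.3  88. ]
jar [817.5 -35.4  50. ]
R [511.4 122.5  48.5]
T [629.2 106.   48.5]
L [642.2 213.7  48.5]
B [524.2 228.7  48.5]
```

All checks are within the tolerances. Handing in.

```bash
python3 - <<'E'
from bench import bot
print(bot.get_state()["time_s"]);print(bot.finish_job())
E
```

```text
25.0833
the job is handed in; nothing more can be done
None
```

I finished all the steps and handed the job in at 25.1 s; the hand-in reports no verdict. I opened the lid by its knob and set the specimen face up on the case floor. I then shut the lid, stood the bottle left of the case, and stacked the wide and then the narrow ring on the spindle.

**Last checks:**
- **Bottle:** it stands upright at case x ≈ −4 mm, y ≈ 96 mm, which is about 20 mm clear of the wall and level with its middle.
- **Lid:** its corners and the knob match the shut geometry within about 3 mm. It met firm resistance (19 N) when I pressed it closed.
- **Specimen:** I last saw it face up on the floor before shutting the lid. It can't be seen now.
- **Rings:** both lie flat and stacked, with the narrow ring within about 5 mm of the spindle. The two cameras disagree by about 4.5 mm on the narrow ring's y. I only judged the wide ring's centring by eye.
- **Jar and beaker:** the jar measures unmoved to about 2 mm. I did not re-measure the beaker at the end, but the arm never touched it.

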